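# Lay out the stiffener boards of a box pouch and weight them down

## Robot

A 6-joint arm with a two-finger parallel gripper is mounted at the origin on the work surface. World frame = base frame: x ahead of the robot, y to its left, z up, the work surface at z = 0. Lengths are in m, angles in rad, forces in N, time in s.
With the tool pointing down it reaches from about 0.375 to 0.9 m from the base axis. Payload 3.1 kg.
Tool frame: the origin (TCP) lies between the finger pads; the fingertips stand robot.tip_extent ahead of it and the grasp point (between the pads) lies 3 mm ahead of it (robot.tip_extent is the distance from the TCP to the fingertips, in m); z points along the fingers, x is the direction in which the jaws open and shut, and the axes are right-handed (so a half turn about z gives the same grasp; the last joint's range is limited). The gripper opens to 87 mm and grips with 3 to 60 N. Pads are 19 mm wide; open, the fingers measure 117 mm over their backs; the gripper's body (75 mm by 190 mm) begins 51 mm behind the grasp point.
Start: joints at [-0.178, 0.527, 1.433, -0, 1.181, -0.178], TCP at [0.625, 0, 0.245] pointing down, gripper open.
Joint ranges: [-3.08, 3.08], [-0.75, 2.2], [0.22, 2.44], [-1.43, 4.57], [0, 2.65], [-2.85, 2.85]. Speed limits (rad/s): [2.79, 2.79, 3.14, 3.14, 3.14, 3.14].

## Interface

Orientations are given as a unit quaternion [x, y, z, w].
In Python, from rig import robot, cams gives the robot as it stands.
- The arm moves only by the tool carry_out, never from a script. Its argument "steps" is a list of rows, each a list of 3 entries, a list of its own where there are three numbers: the shift along the world's x, y, z in cm, then the turn about the world's z in degrees, then the closure, from 0 (fully open) to 1 (shut). In form: [[[dx, dy, dz], spin, fingers], ...]. A call has 1 to 10 rows; each row shifts and turns the pose as measured when the row begins; what a row does not reach is not made up. A row lasts 1/10 s, in which the tool goes at most 50 mm and 8.59 degrees, less where a joint would pass 70% of its speed; a pose out of reach is approached as far as the arm can. A call with a gripper value outside its range is refused whole. The fingers move at their own pace and stop on an object; "squeeze" is the grip in N (left out, the last holds). Time passes only in rows, so rows that do not move let the fingers close. It gives the time, the measured TCP pose, the force and the opening at its end, in the units of the state.
- robot.get_obs(): the state, without advancing time (a new reading comes with each control period).
- cams.camera(name): name is "scene" or "side" or "wrist"; returns a dict with "pixels" (420x560x3 uint8, red, green, blue), "fx", "fy", "cx", "cy" (pixels), "eye" and "rotation" of the camera in the world. Camera axes: x right, y up, looking along -z (the intrinsics and any distortion apply to the point x, -y, -z); pixel columns grow to the right and rows downward; lengths in m; the calibration is good to about 2 mm. A picture is of the moment at which its call begins. There is no depth.
- robot.hand_in(): hands the job in, once; it reports no verdict.
The state is a dict: "time": time; "q": joint angles; "joint_velocities": joint speeds; "joint_torque": joint torques, N m; "position": TCP position; "tool_rot": TCP orientation; "ft_force": force on the tool from outside, world axes, zero at the start; "moment": the same for the moment, N m; "grip_width": finger opening in m.
Only numpy, scipy, OpenCV 4.12 (cv2) and the standard library are available. Lean on these libraries where they do the work, as an engineer would, in place of code of your own. Each camera call takes 0.05 s, during which the arm holds its last target. There are 200 camera calls.

## Task

Lay the four stiffener boards flat in a straight row down the middle of the yellow leather strip: front, base, back, flap, counted from the square end, each centred between its scribed fold lines so that a gap of about a centimetre stays open between neighbours, the flap's rounded corners towards the rounded end. When all four are down, set the steel pressing weight gently on top, along the row and centred on the strip, so that it bears on all of them without shifting them. Leave the mallet, the cement tin and the thread cone where they are.

Things in the scene. Friction and masses are not known exactly. Their poses are not given: they have to be found in the camera images.
- strip: fixed yellow leather strip on the black table, 70 mm wide (x), 3 mm thick, along y from its square end (-143 mm) to its rounded end (+145 mm). Origin: middle of its underside; z up. Thin dark lines in pairs 10 mm apart mark the fold gaps, at y = -65/-55, -17/-7, +69/+79 mm; so the places are centred at y = -97 (front), -36 (base), +31 (back), +104 mm (flap), all at x = 0
- front_mid (a point): front board: reddish-brown fibreboard with a round brass snap set flush in its middle, 64 mm long (y), 30 g; either way round is right; 46 mm wide along its own x (grip it across this width), 6 mm thick; lies flat and loose; the point is its centre, half-way up (3 mm above what it lies on); z up
- base_mid (a point): base board: pale plywood, the shortest, a plain rectangle 38 mm long (y), 20 g; either way round is right; 46 mm wide along its own x (grip it across this width), 6 mm thick; lies flat and loose; the point is its centre, half-way up (3 mm above what it lies on); z up
- back_mid (a point): back board: grey board, the longest, a plain rectangle 76 mm long (y), 36 g; either way round is right; 46 mm wide along its own x (grip it across this width), 6 mm thick; lies flat and loose; the point is its centre, half-way up (3 mm above what it lies on); z up
- flap_mid (a point): flap board: cream-white board 50 mm long (y), 25 g, its two corners at its +y end rounded to 16 mm radius, the two at its -y end square; its +y end belongs towards the strip's rounded end; 46 mm wide along its own x (grip it across this width), 6 mm thick; lies flat and loose; the point is its centre, half-way up (3 mm above what it lies on); z up
- bar_mid (a point): pressing weight: steel bar 36 mm wide (x), 220 mm long (y), 10 mm thick, 0.7 kg, with a round wooden handle over its middle, 18 mm thick and 110 mm long along y, on posts at y = +-42 mm; grip it across x, its axis 42 mm above the bar's underside, its top 51 mm. Point: middle of the whole, 25.5 mm above its underside; either way round is right; z up
- mallet: bystander, not to be moved: mallet lying on the table, white plastic head 50 mm thick and 80 mm long, pale wooden handle; 250 mm long along its y (head towards +y), up to 50 mm high; origin on the table below the middle of its length
- tin: bystander, not to be moved: round red cement tin with a broad white label and a white top, 76 mm across, 85 mm high; origin at the centre of its underside
- cone: bystander, not to be moved: standing cone of yellow thread, 54 mm across at the foot, 86 mm high; origin at the centre of its underside
There are look-alikes about, which are no part of the job. Leave any purple or turquoise look-alike of the part that bears back_mid alone. Leave any black or orange look-alike of the part that bears front_mid alone.

How it is judged:
On the way, in this order (a step that is already met when the one before it is completed fails the run):
1. all four boards lie in their places on the strip (x of front_mid in the frame of strip between -0.01 and 0.01 m and y of front_mid in the frame of strip between -0.107 and -0.087 m and z of front_mid in the frame of strip between 0.003 and 0.009 m and angle between the y axis of each of front_mid, base_mid, back_mid, flap_mid and the y axis of strip, either way round below 0.12 rad and angle between each of front_mid, base_mid, back_mid, flap_mid's own z axis and vertical below 0.06 rad and x of base_mid in the frame of strip between -0.01 and 0.01 m and y of base_mid in the frame of strip between -0.046 and -0.026 m and z of base_mid in the frame of strip between 0.003 and 0.009 m and x of back_mid in the frame of strip between -0.01 and 0.01 m and y of back_mid in the frame of strip between 0.021 and 0.041 m and z of back_mid in the frame of strip between 0.003 and 0.009 m and x of flap_mid in the frame of strip between -0.01 and 0.01 m and y of flap_mid in the frame of strip between 0.094 and 0.114 m and z of flap_mid in the frame of strip between 0.003 and 0.009 m and y of strip in the frame of flap_mid below 0 m and horizontal distance between front_mid and base_mid between 0.053 and 0.069 m and horizontal distance between base_mid and back_mid between 0.059 and 0.075 m and horizontal distance between back_mid and flap_mid between 0.065 and 0.081 m), for 0.2 s.
2. the pressing weight lies along the row on the boards (all of step 1 and x of bar_mid in the frame of strip between -0.01 and 0.01 m and y of bar_mid in the frame of strip between -0.015 and 0.015 m and z of bar_mid in the frame of strip between 0.0315 and 0.0375 m and angle between the y axis of bar_mid and the y axis of strip, either way round below 0.12 rad and angle between bar_mid's own z axis and vertical below 0.03 rad), for 0.2 s.
At the end, for the whole second after the job is handed in: Each board flat on the strip within 10 mm of its place both ways and 0.12 rad of square, flap right way round, gaps of 2 to 18 mm; the weight level on the boards, within 10 mm across and 15 mm along of the strip's middle and 0.12 rad of its line; all let go and at rest (all of step 2 and linear speed of each of front, base, back, flap, bar below 0.02 m/s and contact force between each of front, base, back, flap, bar and the fingers below 0.1 N); the robot touches nothing.
It fails at once if the mallet is moved by more than 20 mm (distance of mallet from where it was at the start of the episode above 0.02 m).
It fails at once if the cement tin is moved by more than 20 mm (distance of tin from where it was at the start of the episode above 0.02 m).
It fails at once if the thread cone is moved by more than 20 mm (distance of cone from where it was at the start of the episode above 0.02 m).
It fails at once if the weight is dropped: let go over the strip while more than 8 mm above where it would rest on the boards (contact force between bar and the fingers below 0.1 N and height (world z) of bar_mid above 0.0425 m and horizontal distance between bar_mid and strip below 0.12 m).
It also fails if it takes over 120 s, if anything falls off the work surface, if the arm or the gripper's body presses on something with over 40 N, if the wrist force passes 120 N, or if a joint passes its speed limit or range.

## Working session

There is one attempt and no reset: what is moved stays moved. The work goes in short steps, Python scripts to look and compute and a tool call to move; the robot and the scene stay as the last step left them, time stands still between calls to the robot, and variables do not carry over. Pictures are saved under pics/ and viewed, about 12 in all and at most 16, crops included, and the job is handed in when it is done.

Besides the shell and the picture viewer there is one more tool, called after "Request:" as name([rows], argument=value, ...), one row to a line, values as JSON. carry_out: Moves the arm, as the interface text tells. Its arguments: {"type":"object","properties":{"steps":{"type":"array"},"squeeze":{"type":"number"}},"required":["steps"]}

```bash
mkdir -p pics; ls
python3 - <<'E'
from rig import robot,cams
import cv2
print(robot.get_obs(), robot.tip_extent)
for n in("scene","side","wrist"):
    c=cams.camera(n); cv2.imwrite(f"pics/{n}0.png",c["pixels"][:,:,::-1])
    print(n,[c[k] for k in c if k!="pixels"])
E
```

```text
pics
{'time': 0.0, 'q': array([-1.78490582e-01,  5.28443414e-01,  1.43392460e+00, -1.39270352e-05,
        1.18139142e+00, -1.78513352e-01]), 'joint_velocities': array([-8.97475746e-05,  6.92727324e-04,  2.91917225e-04, -5.04613272e-04,
       -1.31642847e-03, -1.24857591e-06]), 'joint_torque': array([-5.45745443e-04, -4.40045428e+01, -1.76593530e+01,  6.32597599e-02,
        5.83207863e-02, -1.53719384e-04]), 'position': array([6.24302779e-01, 1.57424924e-04, 2.43578474e-01]), 'tool_rot': array([ 9.99999413e-01,  1.40356618e-05, -1.06732175e-03, -1.86025363e-04]), 'ft_force': array([ 0.72886698, -0.23953175, -0.67150499]), 'moment': array([-0.03171106, -0.02119218,  0.00108294]), 'grip_width': 0.0872576748589452} 0.022
scene [436.62993969161647, 436.62993969161647, 282.81746787928995, 210.84718898327654, array([1.12019252, 0.39184747, 1.04753125]), array([0.13924565, 0.26178911, 0.84581574, 0.44347813])]
side [495.6049720586318, 495.6049720586318, 276.9906744287289, 206.0310144555822, array([-0.23562049, -0.76441311,  0.79746967]), array([ 0.43525253, -0.18484327, -0.32637545,  0.8184542 ])]
wrist [309.76982920933784, 309.76982920933784, 276.9925183828677, 209.91124815095714, array([0.62459072, 0.07539344, 0.3829447 ]), array([-1.38330147e-01,  1.32911799e-03,  4.21082776e-04,  9.90385191e-01])]
```

View pics/scene0.png

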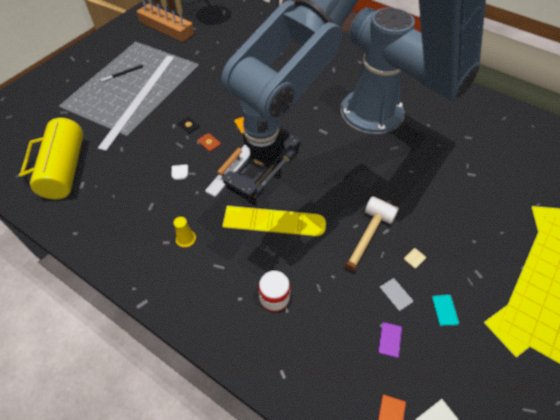

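View pics/side0.png

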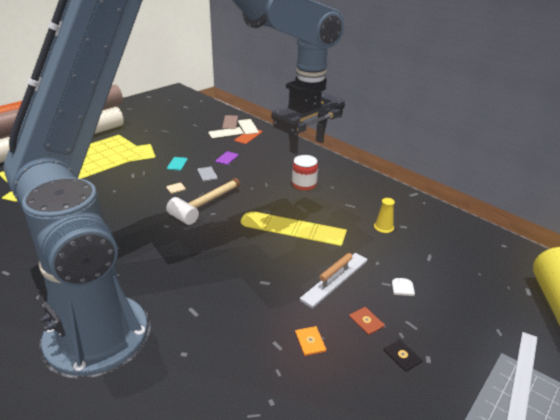

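View pics/wrist0.png

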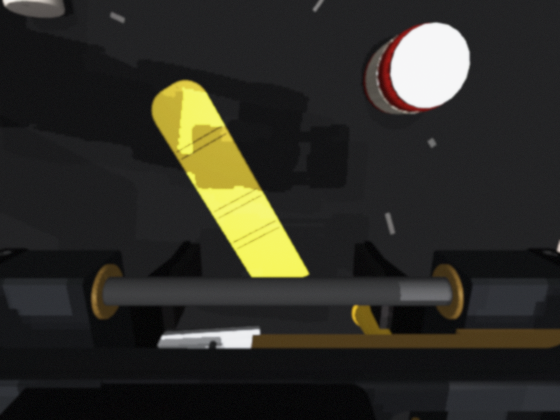

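The scene view shows the strip at about (275,222), front (208,141), flap (180,172), base (415,258), back (396,294), and the bar near (230,170), partly under the gripper. In the side view, the bar is at (335,278), front (367,320), flap (403,287), base (176,187) and back (207,173). The black and orange snaps and the purple and turquoise boards are the look-alikes.

```bash
cat > h.py <<'E'
import numpy as np, cv2
from scipy.spatial.transform import Rotation as R
def ray(c,uv,z):
    uv=np.atleast_2d(uv).astype(float)
    d=np.c_[(uv[:,0]-c["cx"])/c["fx"],-(uv[:,1]-c["cy"])/c["fy"],-np.ones(len(uv))]
    d=R.from_quat(c["rotation"]).apply(d); e=np.array(c["eye"])
    return (e+d*((z-e[2])/d[:,2])[:,None])[:,:2]*1000   # mm
def proj(c,p):
    q=R.from_quat(c["rotation"]).inv().apply(np.atleast_2d(p)-np.array(c["eye"]))
    return np.c_[c["cx"]+c["fx"]*q[:,0]/-q[:,2],c["cy"]-c["fy"]*q[:,1]/-q[:,2]]
def blob(c,seed,z,tol=40,win=70):
    """contour round the seed's colour; world points (mm) on plane z"""
    px=c["pixels"].astype(int); u,v=map(int,seed)
    ref=np.median(px[v-2:v+3,u-2:u+3].reshape(-1,3),axis=0)
    m=(np.abs(px-ref).max(2)<tol).astype(np.uint8)
    m[:max(0,v-win)]=0; m[v+win:]=0; m[:,:max(0,u-win)]=0; m[:,u+win:]=0
    m=cv2.morphologyEx(m,cv2.MORPH_CLOSE,np.ones((5,5),np.uint8))
    n,l=cv2.connectedComponents(m); m=(l==l[v,u]).astype(np.uint8)
    ct=max(cv2.findContours(m,0,cv2.CHAIN_APPROX_NONE)[0],key=cv2.contourArea)[:,0]
    return ct, ray(c,ct,z)
def rect(P):
    (cx,cy),(w,h),a=cv2.minAreaRect(P.astype(np.float32))
    if w>h: w,h,a=h,w,a+90      # a = direction of short side, deg
    return np.round([cx,cy,w,h,(a+90)%180],1) # last: direction of the LONG side from world x
E
python3 - <<'E'
from h import *; from rig import cams
S={"scene":dict(front=(203,139),flap=(180,173),base=(415,258),back=(396,294),strip=(245,222)),
"side":dict(front=(358,315),flap=(403,288),base=(176,188),back=(207,173),strip=(320,232),bar=(315,292),wood=(335,268))}
for n in S:
    c=cams.camera(n)
    for k,s in S[n].items():
        z=.003 if k=="strip" else .01 if k=="bar" else .051 if k=="wood" else .006
        ct,P=blob(c,s,z,60 if k=="strip" else 40,90 if k in("strip","bar") else 35); print(n,k,rect(P),len(P))
    for k,p in dict(front=(208,141) if n=="scene" else (367,320)).items(): print("snap",ray(c,p,.006))
E
```

```text
scene front [ 441.5 -365.9   46.4   64.2   80.1] 45
scene flap [ 589.5 -359.1   43.1   49.1   41.8] 45
scene base [452.3 367.9  35.5  44.9 167.7] 39
scene back [575.6 372.7  45.   76.1  67.2] 70
scene strip [569.  -15.2  72.  286.4 118.4] 226
snap [[ 440.92342582 -367.89065064]]
side front [ 439.2 -366.    44.9   63.9   77.9] 68
side flap [ 586.9 -358.2   45.8   49.1   40.8] 59
side base [448.7 366.   40.2  44.7 166.1] 35
side back [572.3 371.8  44.9  79.   66.8] 46
side strip [567.  -15.1  73.2 286.  118.4] 221
side bar [ 488.9 -233.9   35.1  219.4    4.3] 146
side wood [ 487.9 -238.1   18.5  110.6    4.2] 64
snap [[ 438.71550394 -367.3773369 ]]
```

```bash
python3 - <<'E'
from h import *; from rig import cams
for n,s,t,k in(("scene",(180,173),(275,282),(181,222)),("side",(403,288),(305,161),(388,203))):
    c=cams.camera(n)
    ct,P=blob(c,s,.006,40,35); (a,b),wh,an=cv2.minAreaRect(P.astype(np.float32))
    for q in cv2.boxPoints(((a,b),wh,an)): print(n,"corner dir",np.round(np.degrees(np.arctan2(q[1]-b,q[0]-a))),"gap",np.round(np.linalg.norm(P-q,axis=1).min(),1))
    print("tin",rect(blob(c,t,.085,45,22)[1]),"tin/cone tops by pix",ray(c,t,.085),ray(c,k,.086))
    x,y=s; 
    im=c["pixels"][y-30:y+30,x-40:x+40,::-1]; cv2.imwrite(f"pics/f_{n}.png",cv2.resize(im,None,fx=5,fy=5))
E
python3 -c "
import cv2,numpy as np
cv2.imwrite('pics/f.png',np.hstack([cv2.imread('pics/f_scene.png'),cv2.imread('pics/f_side.png')]))"
```

```text
scene corner dir -180.0 gap 1.9
scene corner dir -97.0 gap 3.2
scene corner dir 0.0 gap 7.6
scene corner dir 83.0 gap 7.0
tin [760.4 120.3  65.1  65.4  34.7] tin/cone tops by pix [[755.54770697 121.35424455]] [[ 755.89675124 -180.08742003]]
side corner dir 175.0 gap 3.5
side corner dir -102.0 gap 4.3
side corner dir -5.0 gap 8.3
side corner dir 78.0 gap 8.0
tin [758.9 122.9  63.7  67.3 137.9] tin/cone tops by pix [[754.00871119 118.03041203]] [[ 745.99177211 -190.30959206]]
```

View pics/f.png

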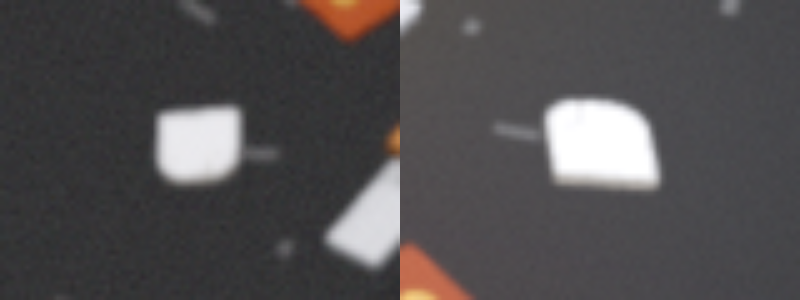

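The crops show the flap's square edge facing the robot and its rounded corners at bearings of about 0° and 83°, so its +y points at about 41°. Going above the front board first.

Request:
carry_out([
  [[-2,-4,0],-1.2,0.2],
  [[-2,-4,0],-1.2,0.2],
  [[-2,-4,0],-1.2,0.2],
  [[-2,-4,0],-1.2,0.2],
  [[-2,-4,-1],-1.2,0.2],
  [[-2,-4,-1],-1.2,0.2],
  [[-2,-4,-2],-1.2,0.2],
  [[-2,-4,-2],-1.2,0.2],
  [[-2.4,-4.2,-2],-1.2,0.2],
  [[0,0,0],0,0.2],
], squeeze=12)

```text
time: 1.35
position: [0.4384, -0.3703, 0.1663]
tool_rot: [0.995, -0.095, 0.006, 0.004]
ft_force: [0.7, 0.4, -0.0]
grip_width: 0.0698
```

```bash
cat >> h.py <<'E'
def state(r):
    s=r.get_obs(); x=R.from_quat(s["tool_rot"]).apply([1,0,0])
    tz=R.from_quat(s["tool_rot"]).apply([0,0,1])
    print("t",round(s["time"],2),"tcp mm",np.round(s["position"]*1000,1),"yaw",np.round(np.degrees(np.arctan2(x[1],x[0])),1),"tz",np.round(tz,3),"F",np.round(s["ft_force"],1),"open",round(s["grip_width"]*1000,1),"q",np.round(s["q"],2))
E
python3 - <<'E'
from h import *; from rig import cams,robot
state(robot); c=cams.camera("wrist"); cv2.imwrite("pics/w1.png",c["pixels"][:,:,::-1])
print("front proj",proj(c,[.440,-.366,.006]))
E
```

```text
t 1.35 tcp mm [ 438.4 -370.3  166.3] yaw -10.9 tz [ 0.011 -0.008 -1.   ] F [ 0.7  0.4 -0. ] open 69.8 q [-0.9   0.56  1.65  0.    0.92 -0.71]
front proj [[276.06778956 194.71774466]]
```

View pics/w1.png

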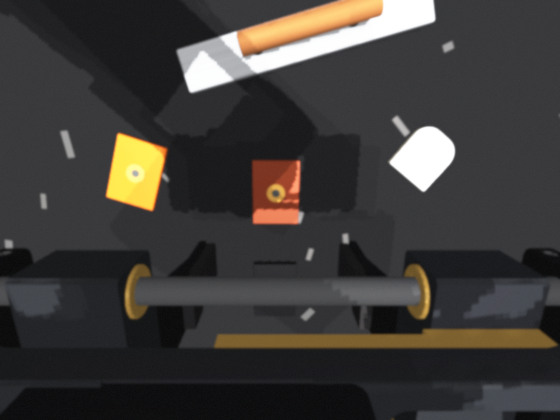

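The wrist view shows the front snap at (276,193), and my estimate projects to (276,195), so they agree. The orange look-alike is clear to the left, and the flap's rounded corners are confirmed. Descending.

Request:
carry_out([
  [[0.1,0.2,-4],0,0.2],
  [[0.1,0.2,-4],0,0.2],
  [[0,0,-3.5],0,0.2],
  [[0,0,0],0,0.2],
  [[0,0,0],0,0.2],
])

```text
time: 1.9
position: [0.4465, -0.3633, 0.0537]
tool_rot: [0.996, -0.093, 0.01, 0.006]
ft_force: [0.4, -0.1, 0.4]
grip_width: 0.0699
```

```bash
python3 -c "
from h import *; from rig import robot
state(robot)"
```

```text
t 1.9 tcp mm [ 446.5 -363.3   53.7] yaw -10.6 tz [ 0.02  -0.013 -1.   ] F [ 0.4 -0.1  0.4] open 69.9 q [-0.88  0.73  1.71  0.01  0.67 -0.7 ]
```

Request:
carry_out([
  [[-0.3,-0.1,-1.2],0,0.2],
  [[-0.3,-0.1,-1],0,0.2],
  [[0,0,0],0,0.2],
  [[0,0,0],0,0.2],
  [[0,0,0],0,0.2],
])

```text
time: 2.4
position: [0.4434, -0.3672, 0.0362]
tool_rot: [0.996, -0.092, 0.014, 0.009]
ft_force: [-0.0, -0.2, 0.2]
grip_width: 0.0697
```

```bash
python3 -c "
from h import *; from rig import robot
state(robot)"
```

```text
t 2.4 tcp mm [ 443.4 -367.2   36.2] yaw -10.5 tz [ 0.026 -0.021 -0.999] F [-0.  -0.2  0.2] open 69.7 q [-0.89  0.76  1.72  0.01  0.62 -0.72]
```

Request:
carry_out([
  [[-0.2,0,-0.9],0,0.2],
  [[0,0,-0.5],0,0.2],
  [[0,0,0],0,0.2],
])

```text
time: 2.7
position: [0.4416, -0.368, 0.0236]
tool_rot: [0.996, -0.092, 0.015, 0.01]
ft_force: [1.1, 1.0, 5.3]
grip_width: 0.0693
```

```bash
python3 -c "
from h import *; from rig import robot
state(robot)"
```

```text
t 2.7 tcp mm [ 441.6 -368.    23.6] yaw -10.5 tz [ 0.028 -0.023 -0.999] F [1.1 1.  5.3] open 69.3 q [-0.89  0.78  1.73  0.01  0.59 -0.72]
```

Request:
carry_out([
  [[0,0,0.1],0,0.6],
  [[0,0,0],0,1],
  [[0,0,0],0,1],
  [[0,0,0],0,1],
  [[0,0,1],0,1],
  [[0,0,2],0,1],
  [[0,0,4],0,1],
  [[0,0,4],0,1],
])

```text
time: 3.5
position: [0.4379, -0.364, 0.1316]
tool_rot: [0.996, -0.092, 0.009, 0.005]
ft_force: [0.7, -0.7, -0.4]
grip_width: 0.0455
```

```bash
python3 -c "
from h import *; from rig import robot
state(robot)"
```

```text
t 3.5 tcp mm [ 437.9 -364.   131.6] yaw -10.6 tz [ 0.018 -0.011 -1.   ] F [ 0.7 -0.7 -0.4] open 45.5 q [-0.89  0.6   1.69  0.01  0.83 -0.72]
```

Request:
carry_out([
  [[2.5,3.7,0.3],5.5,1],
  [[2.5,3.7,0.2],5.5,1],
  [[2.5,3.7,0],5.5,1],
  [[2.5,3.7,0],5.5,1],
  [[2.5,3.7,0],5.5,1],
  [[2.5,3.7,0],5.5,1],
  [[1.8,2.8,0],4,1],
  [[0,0,0],0,1],
  [[0,0,0],0,1],
])

```text
time: 4.4
position: [0.6145, -0.1093, 0.1508]
tool_rot: [0.971, 0.239, 0.021, 0.008]
ft_force: [0.5, -0.3, -0.2]
grip_width: 0.0458
```

```bash
python3 -c "
from h import *; from rig import robot,cams
state(robot)
c=cams.camera('wrist'); cv2.imwrite('pics/w2.png',c['pixels'][:,:,::-1])
for y in (-65,-55,-17,-7,69,79): 
  for x in (-35,35):
    a=np.radians(118.4); p=np.array([568.5,-15.9])+y*np.array([np.cos(a),np.sin(a)])+x*np.array([np.sin(a),-np.cos(a)])
    print(y,x,np.round(proj(c,[p[0]/1000,p[1]/1000,.003]),1))
"
```

```text
t 4.4 tcp mm [ 614.5 -109.3  150.8] yaw 27.7 tz [ 0.045 -0.005 -0.999] F [ 0.5 -0.3 -0.2] open 45.8 q [-0.36  0.63  1.55  0.01  0.92 -0.85]
-65 -35 [[236.6 159.2]]
-65 35 [[312.9 158. ]]
-55 -35 [[236.1 148.1]]
-55 35 [[313.2 147. ]]
-17 -35 [[233.9 103.7]]
-17 35 [[314.2 102.9]]
-7 -35 [[233.3  91.4]]
-7 35 [[314.5  90.6]]
69 -35 [[228.1 -12.2]]
69 35 [[316.9 -12. ]]
79 -35 [[227.4 -27.3]]
79 35 [[317.3 -27. ]]
```

View pics/w2.png

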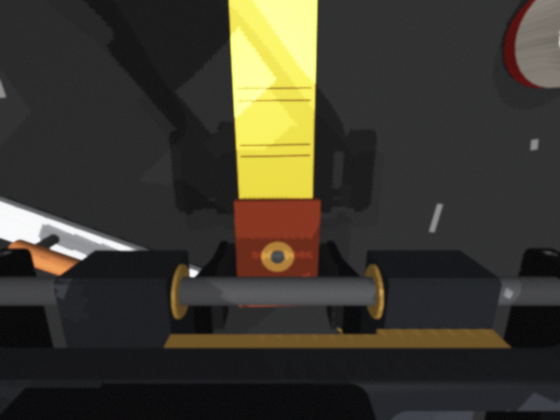

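The wrist view shows the fold lines at rows 157/145 and 100/88, against predictions of 158.6/147.5 and 103/91, so the strip lies 1–2 mm further along +y. The front board hangs square, with its snap at (277,256).

```bash
cat >> h.py <<'E'
A=np.radians(118.4); YD=np.array([np.cos(A),np.sin(A)]); XD=np.array([np.sin(A),-np.cos(A)]); O=np.array([568.0,-15.0])
def goal(y,s):
    """TCP shift (mm) to put the grasp point (tips, tilt included) over place y"""
    tz=R.from_quat(s["tool_rot"]).apply([0,0,1]); tip=s["position"][:2]*1000+20*tz[:2]
    d=O+y*YD-tip; print("tip in strip frame x,y:",np.round([(tip-O)@XD,(tip-O)@YD],1),"move xy",np.round(d,1))
E
python3 -c "
from h import *; from rig import robot,cams
s=robot.get_obs(); c=cams.camera('wrist'); goal(-97,s)
for z in (.131,.134):
  p=ray(c,(277.5,256.5),z)[0]; print('snap strip frame',(p-O)@XD,(p-O)@YD)
"
```

```text
tip in strip frame x,y: [  -3.3 -105.7] move xy [-1.2  9.2]
snap strip frame -3.1604516585428484 -102.67271769018159
snap strip frame -3.2616446589380956 -101.21525694119588
```

Request:
carry_out([
  [[-0.1,0.3,-2],0.3,1],
  [[-0.1,0.3,-2],0.3,1],
  [[0,0,-2],0,1],
  [[0,0,-2],0,1],
  [[0,0,-1.5],0,1],
  [[0,0,0],0,1],
])

```text
time: 5.1
position: [0.6083, -0.1145, 0.0548]
tool_rot: [0.972, 0.236, 0.021, 0.009]
ft_force: [-0.5, 0.5, 0.2]
grip_width: 0.0453
```

```bash
python3 -c "
from h import *; from rig import robot
state(robot); goal(-99.5,robot.get_obs())"
```

```text
t 5.1 tcp mm [ 608.3 -114.5   54.8] yaw 27.3 tz [ 0.046 -0.007 -0.999] F [-0.5  0.5  0.2] open 45.3 q [-0.37  0.76  1.61  0.02  0.72 -0.86]
tip in strip frame x,y: [ -11.1 -107.2] move xy [ 6.1 12.1]
```

Request:
carry_out([
  [[0.2,0.5,0],0.4,1],
  [[0.2,0.4,0],0.3,1],
  [[0.1,0.3,-0.5],0.3,1],
  [[0,0,-0.5],0,1],
  [[0,0,0],0,1],
])

```text
time: 5.6
position: [0.6147, -0.1046, 0.0474]
tool_rot: [0.97, 0.243, 0.023, 0.01]
ft_force: [0.3, 0.1, -0.4]
grip_width: 0.0455
```

```bash
python3 -c "
from h import *; from rig import robot
state(robot); goal(-99.5,robot.get_obs())"
```

```text
t 5.6 tcp mm [ 614.7 -104.6   47.4] yaw 28.2 tz [ 0.05  -0.008 -0.999] F [ 0.3  0.1 -0.4] open 45.5 q [-0.35  0.78  1.61  0.02  0.71 -0.85]
tip in strip frame x,y: [  -0.7 -101.6] move xy [-0.4  2.2]
```

Request:
carry_out([
  [[0,0.2,-0.8],0.2,1],
  [[0,0.1,-0.7],0,1],
  [[0,0,-0.4],0,1],
  [[0,0,0],0,1],
])

```text
time: 6.0
position: [0.6151, -0.101, 0.027]
tool_rot: [0.969, 0.245, 0.024, 0.01]
ft_force: [0.1, 0.0, 1.5]
grip_width: 0.0459
```

```bash
python3 -c "
from h import *; from rig import robot
state(robot); goal(-99.5,robot.get_obs())"
```

```text
t 6.0 tcp mm [ 615.1 -101.    27. ] yaw 28.4 tz [ 0.051 -0.008 -0.999] F [0.1 0.  1.5] open 45.9 q [-0.35  0.81  1.61  0.02  0.67 -0.85]
tip in strip frame x,y: [  1.3 -98.7] move xy [-0.8 -1.3]
```

Request:
carry_out([
  [[0,0,-0.1],0,1],
  [[0,0,0],0,0.35],
  [[0,0,0],0,0.3],
  [[0,0,0],0,0.3],
  [[0,0,1.5],0,0.3],
  [[0,0,3],0,0.2],
  [[-1,2,5],-3,0.2],
  [[-2,4.3,2],-4,0.2],
  [[-2,4.3,0],-4,0.2],
  [[-2,4.3,0],-4,0.2],
])

```text
time: 7.0
position: [0.5499, 0.043, 0.1468]
tool_rot: [0.994, 0.106, 0.029, 0.015]
ft_force: [0.6, 0.1, -0.1]
grip_width: 0.0692
```

Run:
```python
from h import *; from rig import robot,cams
state(robot)
for n,sd in(("scene",None),("side",None)):
    c=cams.camera(n); p=O-97*YD+15*YD; s=proj(c,[p[0]/1000,p[1]/1000,.009])[0]
    try:
        r=rect(blob(c,s,.009,40,40)[1]); d=r[:2]-O; print(n,r,"strip xy",np.round([d@XD,d@YD],1))
    except Exception as e: print(e)
    cv2.imwrite(f"pics/{n}1.png",c["pixels"][:,:,::-1])
```

```text
t 7.0 tcp mm [549.9  43.  146.8] yaw 12.2 tz [ 0.061 -0.024 -0.998] F [ 0.6  0.1 -0.1] open 69.2 q [-0.12  0.55  1.75 -0.02  0.78 -0.31]
scene [616.7 -97.3  42.9  60.  118.6] strip xy [  3.7 -95.6]
side [ 603.9 -101.    67.    76.4   27.9] strip xy [ -9.3 -92.7]
```

Request:
carry_out([
  [[0,0,0],0,0.2],
  [[0,0,0],0,0.2],
  [[0,0,0],0,0.2],
  [[0,0,0],0,0.2],
  [[0,0,0],0,0.2],
  [[0,0,0],0,0.2],
  [[0,0,0],0,0.2],
  [[0,0,0],0,0.2],
])

```text
time: 7.9
position: [0.5489, 0.0428, 0.1473]
tool_rot: [0.994, 0.109, 0.027, 0.015]
ft_force: [0.2, 1.2, -0.6]
grip_width: 0.0698
```

```bash
python3 -c "
from h import *; from rig import robot
state(robot)"
```

```text
t 7.9 tcp mm [548.9  42.8 147.3] yaw 12.6 tz [ 0.058 -0.023 -0.998] F [ 0.2  1.2 -0.6] open 69.8 q [-0.12  0.55  1.75 -0.02  0.78 -0.32]
```

Request:
carry_out([
  [[-2,4.4,0],-3.5,0.2],
  [[-2,4.4,0],-3.5,0.2],
  [[-2,4.4,0],-3.5,0.2],
  [[-1.5,4.4,0],-3.5,0.2],
  [[-1.5,4.4,0],-3.5,0.2],
  [[-1,4.4,0],-3.5,0.2],
  [[0,4.2,0],-3,0.2],
  [[0,0,0],0,0.2],
  [[0,0,0],0,0.2],
])

```text
time: 8.8
position: [0.4467, 0.3576, 0.1474]
tool_rot: [0.993, -0.111, 0.027, 0.021]
ft_force: [0.6, -0.5, -0.7]
grip_width: 0.0698
```

```bash
python3 -c "
from h import *; from rig import robot
state(robot)"
```

```text
t 8.8 tcp mm [446.7 357.6 147.4] yaw -12.7 tz [ 0.048 -0.048 -0.998] F [ 0.6 -0.5 -0.7] open 69.8 q [ 0.51  0.59  1.66 -0.09  0.88  0.79]
```

Tilt appears only in fast motion and turns with spin. Testing whether a fast rise followed by a slow descent removes it.

Request:
carry_out([
  [[0,0,5],0,0.2],
  [[0,0,5],0,0.2],
  [[0,0,5],0,0.2],
  [[0,0,0],0,0.2],
  [[0,0,0],0,0.2],
])

```text
time: 9.3
position: [0.445, 0.3506, 0.2979]
tool_rot: [0.993, -0.113, 0.022, 0.025]
ft_force: [-0.2, -0.4, -0.0]
grip_width: 0.0692
```

```bash
python3 -c "
from h import *; from rig import robot
state(robot)"
```

```text
t 9.3 tcp mm [445.  350.6 297.9] yaw -12.9 tz [ 0.037 -0.055 -0.998] F [-0.2 -0.4 -0. ] open 69.2 q [ 0.5   0.39  1.51 -0.07  1.23  0.75]
```

Request:
carry_out([
  [[0,0,-2],0,0.2],
  [[0,0,-2],0,0.2],
  [[0,0,-2],0,0.2],
  [[0,0,-2],0,0.2],
  [[0,0,-2],0,0.2],
  [[0,0,-2],0,0.2],
  [[0,0,-2],0,0.2],
  [[0,0,0],0,0.2],
])

```text
time: 10.1
position: [0.4403, 0.3389, 0.1435]
tool_rot: [0.993, -0.117, 0.014, 0.031]
ft_force: [0.3, 0.3, 0.3]
grip_width: 0.0692
```

```bash
python3 -c "
from h import *; from rig import robot,cams
state(robot)
c=cams.camera('wrist');s=proj(c,[.4505,.367,.006])[0];print(s);cv2.imwrite('pics/w3.png',c['pixels'][:,:,::-1])
for t in (30,50): print(rect(blob(c,s,.006,t,80)[1]))
"
```

```text
t 10.1 tcp mm [440.3 338.9 143.5] yaw -13.4 tz [ 0.02  -0.065 -0.998] F [0.3 0.3 0.3] open 69.2 q [ 0.49  0.58  1.68 -0.09  0.89  0.78]
[275.78246974 165.5730413 ]
[449.9 368.5  36.9  45.1 167.6]
[449.6 368.2  37.5  46.3 166.4]
```

The wrist view gives base at (449.8, 368.3) with x axis at about -13°, agreeing with the first estimate. Boards gripped flat stay flat under a pure spin, so the tool tilt is tolerable.

Request:
carry_out([
  [[0.3,1,-2],0,0.2],
  [[0.3,1,-2],0,0.2],
  [[0.3,1,-2],0,0.2],
  [[0,0.3,-2],0,0.2],
  [[0,0,0],0,0.2],
  [[0,0,0],0,0.2],
])

```text
time: 10.75
position: [0.4538, 0.3722, 0.0663]
tool_rot: [0.992, -0.119, 0.017, 0.029]
ft_force: [-0.1, -0.7, 0.9]
grip_width: 0.0695
```

```bash
cat >> h.py <<'E'
def over(p,s):
    tz=R.from_quat(s["tool_rot"]).apply([0,0,1]); print("move",np.round(np.array(p)-s["position"][:2]*1000-20*tz[:2],1))
E
python3 -c "
from h import *; from rig import robot,cams
state(robot); over((449.8,368),robot.get_obs())"
```

```text
t 10.75 tcp mm [453.8 372.2  66.3] yaw -13.6 tz [ 0.028 -0.062 -0.998] F [-0.1 -0.7  0.9] open 69.5 q [ 0.53  0.73  1.65 -0.1   0.77  0.84]
move [-4.5 -2.9]
```

Request:
carry_out([
  [[-0.2,-0.1,-1.5],0.3,0.2],
  [[-0.2,-0.1,-1.2],0.3,0.2],
  [[0,0,-1],0,0.2],
  [[0,0,0],0,0.2],
  [[0,0,0],0,0.2],
])

```text
time: 11.25
position: [0.4527, 0.3705, 0.0332]
tool_rot: [0.993, -0.114, 0.021, 0.026]
ft_force: [0.2, -0.2, -0.3]
grip_width: 0.0696
```

```bash
python3 -c "
from h import *; from rig import robot,cams
state(robot); over((449.8,368),robot.get_obs())"
```

```text
t 11.25 tcp mm [452.7 370.5  33.2] yaw -13.0 tz [ 0.036 -0.057 -0.998] F [ 0.2 -0.2 -0.3] open 69.6 q [ 0.53  0.78  1.67 -0.11  0.69  0.84]
move [-3.6 -1.4]
```

Request:
carry_out([
  [[-0.2,-0.1,-0.6],0,0.2],
  [[0,0,-0.4],0,0.2],
  [[0,0,0],0,0.6],
  [[0,0,0],0,1],
  [[0,0,0],0,1],
  [[0,0,0],0,1],
  [[0,0,1],0,1],
  [[0,0,2],0,1],
])

```text
time: 12.05
position: [0.449, 0.3688, 0.0529]
tool_rot: [0.993, -0.114, 0.019, 0.028]
ft_force: [0.2, 0.8, 0.6]
grip_width: 0.0459
```

```bash
python3 -c "
from h import *; from rig import robot,cams
state(robot)"
```

```text
t 12.05 tcp mm [449.  368.8  52.9] yaw -13.1 tz [ 0.032 -0.06  -0.998] F [0.2 0.8 0.6] open 45.9 q [ 0.53  0.75  1.67 -0.1   0.73  0.83]
```

Request:
carry_out([
  [[0,0,4.5],0,1],
  [[0.5,-2,4.5],2,1],
  [[1.6,-4.5,0],5,1],
  [[1.6,-4.5,0],5,1],
  [[1.6,-4.5,0],5,1],
  [[1.6,-4.5,0],5,1],
  [[1.6,-4.5,0],5,1],
  [[1.6,-4.5,0],5,1],
  [[1.6,-4.5,0],5,1],
  [[1.6,-4.5,0],4,1],
])

```text
time: 13.05
position: [0.5876, -0.018, 0.1571]
tool_rot: [0.964, 0.261, 0.037, 0.015]
ft_force: [0.4, 1.0, 0.1]
grip_width: 0.0461
```

```bash
python3 -c "
from h import *; from rig import robot,cams
state(robot);goal(-36,robot.get_obs())"
```

```text
t 13.05 tcp mm [587.6 -18.  157.1] yaw 30.4 tz [ 0.08  -0.01  -0.997] F [0.4 1.  0.1] open 46.1 q [-0.22  0.57  1.67  0.01  0.83 -0.76]
tip in strip frame x,y: [ 17.1 -12.9] move xy [ -4.1 -28.5]
```

Request:
carry_out([
  [[0,-0.7,-2],-0.7,1],
  [[0,-0.7,-2],-0.6,1],
  [[0,-0.5,-2],-0.5,1],
  [[0,0,-2],0,1],
  [[0,0,-1],0,1],
  [[0,0,0],0,1],
  [[0,0,0],0,1],
])

```text
time: 13.75
position: [0.5944, -0.0494, 0.0702]
tool_rot: [0.969, 0.24, 0.044, 0.021]
ft_force: [0.7, -0.2, 0.8]
grip_width: 0.0452
```

```bash
python3 -c "
from h import *; from rig import robot,cams
state(robot);goal(-36,robot.get_obs())"
```

```text
t 13.75 tcp mm [594.4 -49.4  70.2] yaw 28.0 tz [ 0.095 -0.019 -0.995] F [ 0.7 -0.2  0.8] open 45.2 q [-0.27  0.71  1.7   0.01  0.63 -0.77]
tip in strip frame x,y: [  8.4 -44. ] move xy [-11.2   3.1]
```

Request:
carry_out([
  [[-0.4,0.1,-1],0.2,1],
  [[-0.4,0.1,-1],0.2,1],
  [[-0.4,0.1,-1],0.2,1],
  [[0,0,-0.3],0,1],
  [[0,0,0],0,1],
  [[0,0,0],0,1],
])

```text
time: 14.35
position: [0.5822, -0.0452, 0.0369]
tool_rot: [0.968, 0.247, 0.045, 0.021]
ft_force: [-0.1, -0.5, 0.2]
grip_width: 0.0457
```

```bash
python3 -c "
from h import *; from rig import robot,cams
state(robot);goal(-36,robot.get_obs())"
```

```text
t 14.35 tcp mm [582.2 -45.2  36.9] yaw 28.7 tz [ 0.098 -0.019 -0.995] F [-0.1 -0.5  0.2] open 45.7 q [-0.27  0.76  1.75  0.02  0.54 -0.79]
tip in strip frame x,y: [ -0.3 -34.6] move xy [ 1.  -1.1]
```

Request:
carry_out([
  [[0.1,-0.1,-0.5],0,1],
  [[0,0,-0.4],0,1],
  [[0,0,-0.2],0,1],
  [[0,0,0],0,1],
])

```text
time: 14.75
position: [0.5845, -0.0466, 0.0282]
tool_rot: [0.968, 0.247, 0.047, 0.022]
ft_force: [-0.9, -1.0, 0.5]
grip_width: 0.0459
```

```bash
python3 -c "
from h import *; from rig import robot,cams
state(robot);goal(-36,robot.get_obs())"
```

```text
t 14.75 tcp mm [584.5 -46.6  28.2] yaw 28.8 tz [ 0.101 -0.019 -0.995] F [-0.9 -1.   0.5] open 45.9 q [-0.27  0.77  1.75  0.02  0.52 -0.79]
tip in strip frame x,y: [  1.1 -36.9] move xy [-1.4  0.3]
```

Request:
carry_out([
  [[0,0,-0.15],0,1],
  [[0,0,0],0,0.35],
  [[0,0,0],0,0.25],
  [[0,0,0],0,0.25],
  [[0,0,2],0,0.2],
  [[0,0,5],0,0.2],
  [[0,0,5],0,0.2],
  [[0,0,5],0,0.2],
  [[0,0,5],0,0.2],
  [[0,0,0],0,0.2],
])

```text
time: 15.75
position: [0.5831, -0.0468, 0.251]
tool_rot: [0.968, 0.246, 0.044, 0.021]
ft_force: [1.2, -0.7, -0.6]
grip_width: 0.0695
```

```bash
python3 -c "
from h import *; from rig import robot,cams
state(robot)
c=cams.camera('scene'); cv2.imwrite('pics/s2.png',cv2.resize(c['pixels'][150:290,190:370,::-1],None,fx=4,fy=4))"
```

```text
t 15.75 tcp mm [583.1 -46.8 251. ] yaw 28.7 tz [ 0.096 -0.019 -0.995] F [ 1.2 -0.7 -0.6] open 69.5 q [-0.28  0.43  1.6   0.01  1.01 -0.78]
```

View pics/s2.png

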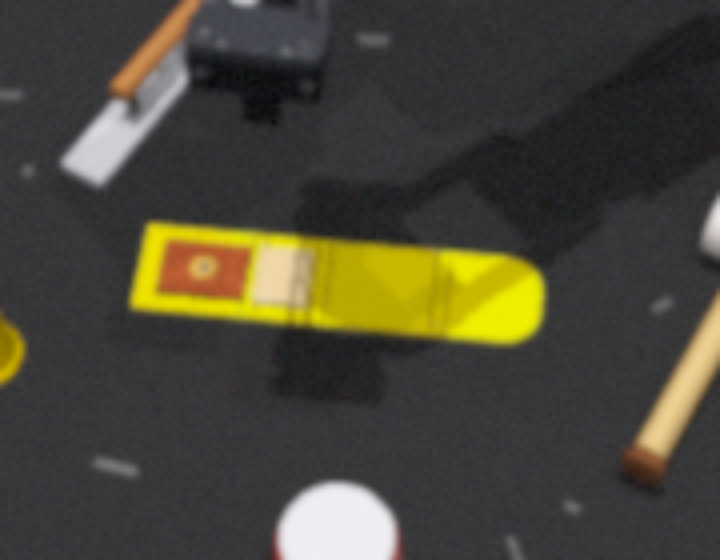

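The crop shows front well placed, but base sits close to front with a small gap, so I'll measure it.

```bash
cat >> h.py <<'E'
def corners(c,y0,L,z=.009):
    """edges of a board placed about y0: sample the line x=0.. along y in the strip frame"""
    out={}
    for name,D,E,o,half in(("y",YD,XD,y0,L/2),("x",XD,YD,0,23)):
        t=np.arange(-half-14,half+14,.5); prof=0
        for off in (-12,-8,-4,0,4,8,12):
            base=O+(y0*YD if name=="x" else 0)+off*E
            P=base+(o+t)[:,None]*D; uv=proj(c,np.c_[P/1000,np.full(len(t),z)]).astype(np.float32)
            prof=prof+cv2.remap(c["pixels"],uv[:,:1],uv[:,1:],cv2.INTER_LINEAR)[:,0].astype(float)/7
        out[name]=(o+t,prof)
    return out
E
python3 - <<'E'
from h import *; from rig import cams
for n in("scene","side"):
    c=cams.camera(n)
    for nm,y0,L in(("front",-97,64),("base",-36,38)):
        o=corners(c,y0,L)
        for k in o:
            t,p=o[k]; g=np.abs(np.gradient(p[:,2])); print(n,nm,k,[(round(t[i],1),int(g[i]*10)) for i in range(1,len(t)-1) if g[i]>1.5 and g[i]>=g[i-1] and g[i]>g[i+1]])
E
```

```text
scene front y [(np.float64(-141.5), 52), (np.float64(-129.0), 52), (np.float64(-104.0), 20), (np.float64(-102.0), 15), (np.float64(-91.5), 22), (np.float64(-90.0), 19), (np.float64(-66.0), 24), (np.float64(-60.0), 110)]
scene front x [(np.float64(-30.0), 35), (np.float64(-22.0), 39), (np.float64(-8.0), 16), (np.float64(-5.0), 17), (np.float64(-4.0), 19), (np.float64(-2.5), 15), (np.float64(8.5), 20), (np.float64(27.0), 37), (np.float64(28.0), 35)]
scene base y [(np.float64(-66.0), 24), (np.float64(-60.0), 110), (np.float64(-33.0), 35), (np.float64(-31.5), 35), (np.float64(-19.5), 74), (np.float64(-18.0), 71)]
scene base x [(np.float64(-29.5), 35), (np.float64(-24.0), 88), (np.float64(-22.5), 83), (np.float64(-21.5), 80), (np.float64(29.0), 84), (np.float64(31.0), 86)]
side front y [(np.float64(-129.5), 30), (np.float64(-128.5), 32), (np.float64(-103.0), 28), (np.float64(-91.0), 17), (np.float64(-89.5), 19), (np.float64(-88.0), 22), (np.float64(-86.5), 21), (np.float64(-63.5), 32), (np.float64(-62.5), 30), (np.float64(-58.5), 77)]
side front x [(np.float64(-31.5), 24), (np.float64(-30.0), 26), (np.float64(-28.5), 25), (np.float64(-8.0), 20), (np.float64(-6.5), 20), (np.float64(-5.0), 17), (np.float64(-3.5), 16), (np.float64(8.5), 19), (np.float64(10.0), 18)]
side base y [(np.float64(-63.5), 32), (np.float64(-62.5), 30), (np.float64(-58.5), 77), (np.float64(-30.5), 47), (np.float64(-20.0), 64)]
side base x [(np.float64(-30.0), 19), (np.float64(-27.0), 35), (np.float64(-25.5), 37), (np.float64(-20.0), 19), (np.float64(25.5), 56), (np.float64(27.0), 56)]
```

Base spans y ≈ -59.5 to -19 (centre ≈ -39), which is within tolerance; front is centred at about -97. Before the next pick, I'll flip the tool 180° so that further drift cancels the tilt.

Request:
carry_out([
  [[0,0,0],-8.5,0.2],
  [[0,0,0],-8.5,0.2],
  [[0,0,0],-8.5,0.2],
  [[0,0,0],-8.5,0.2],
  [[0,0,0],-8.5,0.2],
  [[0,0,0],-8.5,0.2],
  [[0,0,0],-8.5,0.2],
  [[0,0,0],-8.5,0.2],
  [[0,0,0],-8.5,0.2],
  [[0,0,0],-8.5,0.2],
])

```text
time: 16.9
position: [0.5606, -0.0421, 0.2124]
tool_rot: [0.876, -0.481, -0.01, 0.028]
ft_force: [0.6, -0.4, -0.2]
grip_width: 0.0695
```

Request:
carry_out([
  [[0,0,0],-8.5,0.2],
  [[0,0,0],-8.5,0.2],
  [[0,0,0],-8.5,0.2],
  [[0,0,0],-8.5,0.2],
  [[0,0,0],-8.5,0.2],
  [[0,0,0],-8.5,0.2],
  [[0,0,0],-8.5,0.2],
  [[0,0,0],-8.5,0.2],
  [[0,0,0],-8.5,0.2],
  [[0,0,0],0,0.2],
])

```text
time: 17.9
position: [0.5422, -0.038, 0.1817]
tool_rot: [-0.383, 0.922, 0.053, -0.026]
ft_force: [0.2, 0.2, 0.3]
grip_width: 0.0697
```

```bash
python3 -c "
from h import *; from rig import robot,cams
state(robot)"
```

```text
t 17.9 tcp mm [542.2 -38.  181.7] yaw -134.8 tz [-0.089  0.077 -0.993] F [0.2 0.2 0.3] open 69.7 q [-0.3   0.54  1.63  0.05  1.08  2.02]
```

Request:
carry_out([
  [[-4.5,0,0],0,0.2],
  [[-4.5,0,0],0,0.2],
  [[4.5,0,0],0,0.2],
  [[4.5,0,0],0,0.2],
  [[0,0,0],0,0.2],
  [[0,0,0],0,0.2],
])

```text
time: 18.5
position: [0.5022, -0.0255, 0.1627]
tool_rot: [-0.39, 0.916, 0.079, -0.057]
ft_force: [0.3, 0.2, -0.4]
grip_width: 0.0694
```

```bash
python3 -c "
from h import *; from rig import robot,cams
state(robot)"
```

```text
t 18.5 tcp mm [502.2 -25.5 162.7] yaw -133.6 tz [-0.166  0.1   -0.981] F [ 0.3  0.2 -0.4] open 69.4 q [-0.3   0.55  1.7   0.05  1.08  2.01]
```

Request:
carry_out([
  [[4.5,0,0],0,0.2],
  [[4.5,0,0],0,0.2],
  [[4.5,0,0],0,0.2],
  [[0,0,0],0,0.2],
  [[0,0,0],0,0.2],
])

```text
time: 19.0
position: [0.633, -0.0243, 0.1579]
tool_rot: [-0.393, 0.913, 0.084, -0.064]
ft_force: [-1.6, 0.0, -0.7]
grip_width: 0.0702
```

```bash
python3 -c "
from h import *; from rig import robot,cams
state(robot)"
```

```text
t 19.0 tcp mm [633.  -24.3 157.9] yaw -133.1 tz [-0.182  0.103 -0.978] F [-1.6  0.  -0.7] open 70.2 q [-0.24  0.71  1.34  0.06  1.29  2.07]
```

Request:
carry_out([
  [[0,0,4],0,0.2],
  [[0,0,4],0,0.2],
  [[0,0,0],0,0.2],
  [[0,0,0],0,0.2],
])

```text
time: 19.4
position: [0.6251, -0.0239, 0.2366]
tool_rot: [-0.394, 0.912, 0.088, -0.069]
ft_force: [0.0, 0.8, -0.8]
grip_width: 0.0697
```

```bash
python3 -c "
from h import *; from rig import robot,cams
state(robot)"
```

```text
t 19.4 tcp mm [625.1 -23.9 236.6] yaw -132.9 tz [-0.195  0.105 -0.975] F [ 0.   0.8 -0.8] open 69.7 q [-0.24  0.62  1.29  0.06  1.45  2.07]
```

Request:
carry_out([
  [[4.5,0,0],0,0.2],
  [[4.5,0,0],0,0.2],
  [[-4.5,0,0],0,0.2],
  [[-4.5,0,0],0,0.2],
  [[0,0,0],0,0.2],
  [[0,0,0],0,0.2],
])

```text
time: 20.0
position: [0.6206, -0.0248, 0.2155]
tool_rot: [-0.393, 0.911, 0.097, -0.082]
ft_force: [0.2, 0.4, 0.0]
grip_width: 0.0697
```

```bash
python3 -c "
from h import *; from rig import robot,cams
state(robot)"
```

```text
t 20.0 tcp mm [620.6 -24.8 215.5] yaw -132.8 tz [-0.225  0.112 -0.968] F [0.2 0.4 0. ] open 69.7 q [-0.24  0.65  1.3   0.05  1.44  2.07]
```

Tilt also changes from a sag that ratchets in moving rows and pulls the tool inward. Spinning back points the tilt outward, and further sag rows should then cancel it.

Request:
carry_out([
  [[0.2,0,0.3],8.5,0.2],
  [[0.2,0,0.3],8.5,0.2],
  [[0.2,0,0.3],8.5,0.2],
  [[0.2,0,0.3],8.5,0.2],
  [[0.2,0,0.3],8.5,0.2],
  [[0.2,0,0.3],8.5,0.2],
  [[0.2,0,0.3],8.5,0.2],
  [[0.2,0,0.3],8.5,0.2],
  [[0.2,0,0.3],8.5,0.2],
  [[0.2,0,0.3],8.5,0.2],
])

```text
time: 21.0
position: [0.6441, -0.0261, 0.2459]
tool_rot: [0.909, -0.396, -0.013, 0.125]
ft_force: [1.1, -0.4, -0.1]
grip_width: 0.0697
```

```bash
python3 -c "
from h import *; from rig import robot,cams
state(robot)"
```

```text
t 21.0 tcp mm [644.1 -26.1 245.9] yaw -46.5 tz [-0.123 -0.218 -0.968] F [ 1.1 -0.4 -0.1] open 69.7 q [-0.11  0.61  1.29 -0.24  1.35  0.78]
```

Request:
carry_out([
  [[0.2,0,0.3],8.5,0.2],
  [[0.2,0,0.3],8.5,0.2],
  [[0.2,0,0.3],8.5,0.2],
  [[0.2,0,0.3],8.5,0.2],
  [[0.2,0,0.3],8.5,0.2],
  [[0.2,0,0.3],8.5,0.2],
  [[0.2,0,0.3],8.5,0.2],
  [[0.2,0,0.3],8.5,0.2],
  [[0,0,0],0,0.2],
])

```text
time: 21.9
position: [0.6639, -0.0241, 0.2739]
tool_rot: [0.974, 0.186, 0.063, 0.111]
ft_force: [0.2, -0.5, 0.5]
grip_width: 0.0696
```

```bash
python3 -c "
from h import *; from rig import robot,cams
state(robot)"
```

```text
t 21.9 tcp mm [663.9 -24.1 273.9] yaw 22.2 tz [ 0.165 -0.192 -0.967] F [ 0.2 -0.5  0.5] open 69.6 q [-0.13  0.5   1.43 -0.2   1.03 -0.42]
```

Request:
carry_out([
  [[-4.5,0,0],0,0.2],
  [[-4.5,0,0],0,0.2],
  [[4.5,0,0],0,0.2],
  [[4.5,0,0],0,0.2],
  [[0,0,0],0,0.2],
  [[0,0,0],0,0.2],
])

```text
time: 22.5
position: [0.6297, -0.0191, 0.2533]
tool_rot: [0.978, 0.179, 0.033, 0.101]
ft_force: [-0.2, 0.0, 0.4]
grip_width: 0.0698
```

```bash
python3 -c "
from h import *; from rig import robot,cams
state(robot)"
```

```text
t 22.5 tcp mm [629.7 -19.1 253.3] yaw 20.9 tz [ 0.101 -0.185 -0.977] F [-0.2  0.   0.4] open 69.8 q [-0.13  0.49  1.49 -0.2   1.04 -0.4 ]
```

Request:
carry_out([
  [[-4.5,0,0],0,0.2],
  [[-4.5,0,0],0,0.2],
  [[0,0,0],0,0.2],
  [[0,0,0],0,0.2],
])

```text
time: 22.9
position: [0.5374, -0.0191, 0.2539]
tool_rot: [0.979, 0.176, 0.034, 0.101]
ft_force: [0.4, 1.2, 0.4]
grip_width: 0.0696
```

```bash
python3 -c "
from h import *; from rig import robot,cams
state(robot)"
```

```text
t 22.9 tcp mm [537.4 -19.1 253.9] yaw 20.6 tz [ 0.103 -0.186 -0.977] F [0.4 1.2 0.4] open 69.6 q [-0.15  0.37  1.72 -0.21  0.94 -0.39]
```

The in-out shuttle reliably pumps tilt inward (-0.065 rad) whatever the yaw. I'll rotate the tilt to point radially outward, then shuttle.

Request:
carry_out([
  [[1,0,0],8.5,0.2],
  [[1,0,0],8.5,0.2],
  [[1,0,0],8.5,0.2],
  [[1,0,0],8.5,0.2],
  [[1,0,0],8.5,0.2],
  [[1,0,0],8.5,0.2],
  [[0,0,0],3,0.2],
  [[0,0,0],0,0.2],
])

```text
time: 23.7
position: [0.6119, -0.0211, 0.2616]
tool_rot: [0.787, 0.606, 0.086, 0.08]
ft_force: [-0.5, -0.6, 0.5]
grip_width: 0.0695
```

Request:
carry_out([
  [[-4.5,0,0],0,0.2],
  [[-4.5,0,0],0,0.2],
  [[4.5,0,0],0,0.2],
  [[4.5,0,0],0,0.2],
  [[0,0,0],0,0.2],
  [[-4.5,0,0],0,0.2],
  [[-4.5,0,0],0,0.2],
  [[4.5,0,0],0,0.2],
  [[4.5,0,0],0,0.2],
  [[0,0,0],0,0.2],
])

```text
time: 24.7
position: [0.5574, -0.0072, 0.2346]
tool_rot: [0.796, 0.602, 0.055, 0.044]
ft_force: [0.0, 0.2, 0.1]
grip_width: 0.0693
```

```bash
python3 -c "
from h import *; from rig import robot,cams
state(robot)"
```

```text
t 24.7 tcp mm [557.4  -7.2 234.6] yaw 74.4 tz [ 0.141 -0.004 -0.99 ] F [0.  0.2 0.1] open 69.3 q [-0.23  0.4   1.71  0.04  0.89 -1.54]
```

Request:
carry_out([
  [[4,0,0],0,0.2],
  [[4,0,0],0,0.2],
  [[0,0,0],0,0.2],
  [[-4.5,0,0],0,0.2],
  [[-4.5,0,0],0,0.2],
  [[4.5,0,0],0,0.2],
  [[4.5,0,0],0,0.2],
  [[0,0,0],0,0.2],
])

```text
time: 25.5
position: [0.5985, 0.0007, 0.2193]
tool_rot: [0.799, 0.6, 0.032, 0.02]
ft_force: [0.8, -0.5, -0.5]
grip_width: 0.0693
```

Request:
carry_out([
  [[-4.5,0,0],0,0.2],
  [[-4.5,0,0],0,0.2],
  [[4.5,0,0],0,0.2],
  [[4.5,0,0],0,0.2],
  [[0,0,0],0,0.2],
])

```text
time: 26.0
position: [0.5586, 0.0081, 0.2072]
tool_rot: [0.8, 0.6, 0.012, -0.002]
ft_force: [1.0, 0.4, 0.3]
grip_width: 0.0697
```

```bash
python3 -c "
from h import *; from rig import robot,cams
state(robot)"
```

```text
t 26.0 tcp mm [558.6   8.1 207.2] yaw 73.7 tz [ 0.016  0.017 -1.   ] F [1.  0.4 0.3] open 69.7 q [-0.2   0.48  1.65  0.02  1.   -1.5 ]
```

Tilt is down to 0.02. Going to the back board with eased moves.

Request:
carry_out([
  [[0,1.5,0],-8,0.2],
  [[0,3,0],-8,0.2],
  [[0.2,4,0],-8,0.2],
  [[0.2,4,0],-8,0.2],
  [[0.2,4,0],-8,0.2],
  [[0.2,4,0],-8,0.2],
  [[0.2,4,0],-8,0.2],
  [[0.2,4,0],-8,0.2],
  [[0,3.5,0],-8,0.2],
  [[0,2.5,0],-8,0.2],
])

```text
time: 27.0
position: [0.565, 0.355, 0.2175]
tool_rot: [0.996, -0.083, 0.013, 0.009]
ft_force: [0.3, -0.3, 0.9]
grip_width: 0.0696
```

Request:
carry_out([
  [[0,1.5,-1],-8,0.2],
  [[0,0.7,-2],-6,0.2],
  [[0,0,-2],-2,0.2],
  [[0,0,-1],0,0.2],
  [[0,0,0],0,0.2],
])

```text
time: 27.5
position: [0.5627, 0.3819, 0.1623]
tool_rot: [0.974, -0.224, 0.015, 0.009]
ft_force: [-0.1, 0.1, 0.0]
grip_width: 0.0697
```

```bash
python3 -c "
from h import *; from rig import robot,cams
state(robot);over((573.5,372),robot.get_obs())
c=cams.camera('wrist');s=proj(c,[.5735,.372,.006])[0];print(s)
for t in (30,50): print(rect(blob(c,s,.006,t,90)[1]))
"
```

```text
t 27.5 tcp mm [562.7 381.9 162.3] yaw -25.9 tz [ 0.026 -0.023 -0.999] F [-0.1  0.1  0. ] open 69.7 q [ 0.45  0.69  1.36 -0.04  1.08  0.92]
move [10.3 -9.4]
[286.21773435 203.44398781]
[573.  373.7  46.5  75.2  67.1]
[573.2 373.8  46.7  75.8  66.6]
```

Request:
carry_out([
  [[0.3,-0.2,-1.5],1,0.2],
  [[0.3,-0.3,-2],1,0.2],
  [[0.3,-0.3,-2],0.8,0.2],
  [[0.1,0,-2],0,0.2],
  [[0,0,-1.5],0,0.2],
  [[0,0,-1],0,0.2],
  [[0,0,-0.5],0,0.2],
  [[0,0,0],0,0.2],
])

```text
time: 28.35
position: [0.5785, 0.3714, 0.0581]
tool_rot: [0.98, -0.198, 0.021, 0.004]
ft_force: [-0.2, 0.9, 0.5]
grip_width: 0.0696
```

```bash
python3 -c "
from h import *; from rig import robot,cams
state(robot);over((573,373),robot.get_obs())
"
```

```text
t 28.35 tcp mm [578.5 371.4  58.1] yaw -22.9 tz [ 0.039 -0.017 -0.999] F [-0.2  0.9  0.5] open 69.6 q [ 0.42  0.83  1.41 -0.04  0.88  0.85]
move [-6.3  1.9]
```

Request:
carry_out([
  [[-0.3,0.1,-1.2],0,0.2],
  [[-0.2,0.1,-1.2],0,0.2],
  [[0,0,-0.8],0,0.2],
  [[0,0,-0.3],0,0.2],
  [[0,0,0],0,0.2],
])

```text
time: 28.85
position: [0.5746, 0.3747, 0.0243]
tool_rot: [0.98, -0.198, 0.023, 0.003]
ft_force: [0.4, -0.9, 1.5]
grip_width: 0.0692
```

```bash
python3 -c "
from h import *; from rig import robot,cams
state(robot);over((573,373),robot.get_obs())
"
```

```text
t 28.85 tcp mm [574.6 374.7  24.3] yaw -22.8 tz [ 0.044 -0.016 -0.999] F [ 0.4 -0.9  1.5] open 69.2 q [ 0.43  0.87  1.42 -0.04  0.82  0.86]
move [-2.5 -1.4]
```

Request:
carry_out([
  [[0,0,0],0,0.7],
  [[0,0,0],0,1],
  [[0,0,0],0,1],
  [[0,0,0],0,1],
  [[0,0,1],0,1],
  [[0,0,2.5],0,1],
  [[0,0,3.5],0,1],
  [[0,0,3],0,1],
  [[0,0,2],0,1],
  [[0,0,0],0,1],
])

```text
time: 29.85
position: [0.5732, 0.3743, 0.1489]
tool_rot: [0.98, -0.198, 0.022, 0.004]
ft_force: [-0.8, 0.2, -0.3]
grip_width: 0.0454
```

Request:
carry_out([
  [[0,-1.5,0],4,1],
  [[-0.2,-3,0],5,1],
  [[-0.3,-4,0],6,1],
  [[-0.3,-4,0],6,1],
  [[-0.3,-4,0],6,1],
  [[-0.3,-4,0],6,1],
  [[-0.3,-4,0],6,1],
  [[-0.2,-4,0],5,1],
  [[-0.2,-3.5,0],4,1],
  [[0,-2,0],2,1],
])

```text
time: 30.85
position: [0.5454, 0.0265, 0.1432]
tool_rot: [0.966, 0.257, 0.018, -0.009]
ft_force: [-0.6, 0.0, -1.0]
grip_width: 0.0457
```

Request:
carry_out([
  [[0,-1,0],1,1],
  [[0,0,0],0,1],
  [[0,0,0],0,1],
])

```text
time: 31.15
position: [0.544, 0.0126, 0.1411]
tool_rot: [0.965, 0.262, 0.016, -0.01]
ft_force: [-0.8, -0.4, -0.1]
grip_width: 0.0457
```

```bash
python3 -c "
from h import *; from rig import robot,cams
state(robot);goal(33.3,robot.get_obs())
"
```

```text
t 31.15 tcp mm [544.   12.6 141.1] yaw 30.4 tz [ 0.027  0.027 -0.999] F [-0.8 -0.4 -0.1] open 45.7 q [-0.2   0.56  1.75  0.04  0.81 -0.76]
tip in strip frame x,y: [-7.3 35.9] move xy [7.7 1.2]
```

Excellent. The move tracked well and the tilt is small. Descending with a correction.

Request:
carry_out([
  [[0.2,0,-1.5],-0.6,1],
  [[0.3,0.1,-2],-0.7,1],
  [[0.2,0,-2],-0.7,1],
  [[0,0,-1.5],0,1],
  [[0,0,-1],0,1],
  [[0,0,-0.5],0,1],
  [[0,0,0],0,1],
])

```text
time: 31.85
position: [0.5507, 0.0203, 0.0523]
tool_rot: [0.969, 0.247, 0.017, -0.01]
ft_force: [-0.4, 0.1, -0.3]
grip_width: 0.0458
```

```bash
python3 -c "
from h import *; from rig import robot,cams
state(robot);goal(33.3,robot.get_obs())
c=cams.camera('wrist'); cv2.imwrite('pics/w4.png',c['pixels'][:,:,::-1])
"
```

```text
t 31.85 tcp mm [550.7  20.3  52.3] yaw 28.6 tz [ 0.028  0.027 -0.999] F [-0.4  0.1 -0.3] open 45.8 q [-0.18  0.72  1.78  0.05  0.62 -0.73]
tip in strip frame x,y: [ 2.4 39.5] move xy [ 0.9 -6.6]
```

View pics/w4.png

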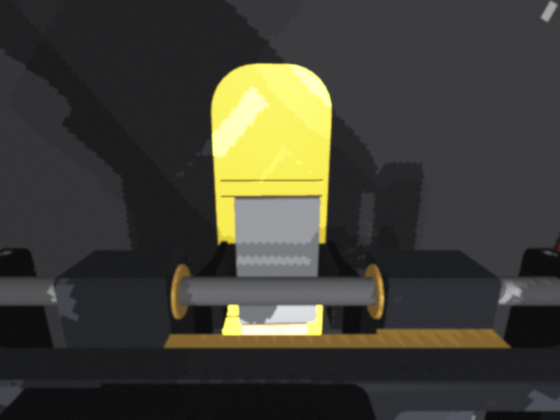

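The wrist view shows the grey board centred across the strip, with its far edge at row 197, just beyond the fold line. Easing back 6 mm and lowering.

Request:
carry_out([
  [[0.1,-0.3,-0.7],-0.2,1],
  [[0,-0.3,-0.7],0,1],
  [[0,0,-0.7],0,1],
  [[0,0,-0.3],0,1],
  [[0,0,0],0,1],
])

```text
time: 32.4
position: [0.5536, 0.0133, 0.0286]
tool_rot: [0.969, 0.245, 0.019, -0.009]
ft_force: [0.9, 0.2, -0.8]
grip_width: 0.0457
```

```bash
python3 -c "
from h import *; from rig import robot,cams
state(robot);goal(33.3,robot.get_obs())
"
```

```text
t 32.4 tcp mm [553.6  13.3  28.6] yaw 28.4 tz [ 0.033  0.026 -0.999] F [ 0.9  0.2 -0.8] open 45.7 q [-0.19  0.76  1.78  0.06  0.57 -0.74]
tip in strip frame x,y: [ 1.6 31.9] move xy [-2.1  0.5]
```

Request:
carry_out([
  [[-0.2,0.1,-0.1],0,1],
  [[0,0,-0.1],0,1],
  [[0,0,0],0,0.35],
  [[0,0,0],0,0.25],
  [[0,0,0],0,0.25],
  [[0,0,1],0,0.2],
  [[0,0,2.5],0,0.2],
  [[0,0,4],0,0.2],
  [[0,0,4],0,0.2],
  [[0,0,2],0,0.2],
])

```text
time: 33.4
position: [0.5489, 0.0148, 0.1656]
tool_rot: [0.969, 0.245, 0.016, -0.01]
ft_force: [-0.2, -0.5, 0.3]
grip_width: 0.0697
```

Request:
carry_out([
  [[0,-1.5,0.5],-7,0.2],
  [[0.3,-3,0],-8,0.2],
  [[0.4,-4,0],-8,0.2],
  [[0.4,-4,0],-8,0.2],
  [[0.4,-4,0],-8,0.2],
  [[0.4,-4,0],-8,0.2],
  [[0.4,-4,0],-8,0.2],
  [[0.4,-4,0],-8,0.2],
  [[0.4,-4,0],-8,0.2],
  [[0.3,-2.5,0],-6,0.2],
])

```text
time: 34.4
position: [0.5838, -0.3445, 0.1857]
tool_rot: [0.901, -0.433, 0.026, 0.009]
ft_force: [0.5, -0.1, -1.0]
grip_width: 0.0698
```

Request:
carry_out([
  [[0,-1.5,0],0,0.2],
  [[0,-0.5,0],0,0.2],
  [[0,0,0],0,0.2],
])

```text
time: 34.7
position: [0.5831, -0.3685, 0.1869]
tool_rot: [0.901, -0.433, 0.026, 0.009]
ft_force: [0.3, 0.6, 0.8]
grip_width: 0.0696
```

Run:
```python
from h import *; from rig import robot,cams
state(robot);over((588,-358.6),robot.get_obs())
c=cams.camera('wrist');s=proj(c,[.588,-.3586,.006])[0];print(s)
for t in (30,50):
    P=blob(c,s,.006,t,90)[1]; print(rect(P)); (a,b),wh,an=cv2.minAreaRect(P.astype(np.float32)); print(wh,an)
for n in("scene","side"):
    c=cams.camera(n)
    for nm,y0,L in(("base",-36,38),("back",31,76)):
        t,p=corners(c,y0,L)["y"]; g=np.abs(np.gradient(p[:,2])); print(n,nm,[(float(round(t[i],1)),int(g[i]*10)) for i in range(1,len(t)-1) if g[i]>2 and g[i]>=g[i-1] and g[i]>g[i+1]])
```

```text
t 34.7 tcp mm [ 583.1 -368.5  186.9] yaw -51.4 tz [ 0.04  -0.039 -0.998] F [0.3 0.6 0.8] open 69.6 q [-0.72  0.66  1.35 -0.    1.08  0.17]
move [ 4.1 10.7]
[263.25345641 186.96923824]
[ 588.2 -356.2   46.2   50.8   41.5]
(50.79301452636719, 46.237342834472656) 41.546051025390625
[ 588.2 -356.3   47.    51.2   39. ]
(51.15979766845703, 47.02675247192383) 39.001102447509766
scene base [(-60.0, 110), (-19.5, 105), (-18.0, 107), (-17.0, 108), (-10.0, 131), (-9.0, 131)]
scene back [(-19.5, 105), (-18.0, 107), (-17.0, 108), (-10.0, 131), (-9.0, 131), (70.0, 120), (71.5, 122), (72.5, 125)]
side base [(-63.5, 32), (-58.0, 82), (-19.0, 83), (-6.5, 81)]
side back [(-19.0, 83), (-6.5, 81), (71.0, 72)]
```

Back measures y ≈ -8 to 71 (centre ≈ 31.5), which is good. Flap is at (588,-357), 41°. One radial shuttle will take out the outward tilt before the grasp.

Request:
carry_out([
  [[-3.6,2.4,0],0.6,0.2],
  [[-3.6,2.4,0],0.6,0.2],
  [[3.6,-2.4,0],0.6,0.2],
  [[3.6,-2.4,0],0.6,0.2],
  [[0,0,0],0,0.2],
  [[0,0,0],0,0.2],
])

```text
time: 35.45
position: [0.5548, -0.3315, 0.1697]
tool_rot: [0.913, -0.407, -0.008, -0.003]
ft_force: [0.2, 0.3, 0.5]
grip_width: 0.0694
```

Run:
```python
from h import *; from rig import robot,cams
state(robot);over((588.1,-357),robot.get_obs())
```

```text
t 35.45 tcp mm [ 554.8 -331.5  169.7] yaw -48.0 tz [-0.013  0.012 -1.   ] F [0.2 0.3 0.5] open 69.4 q [-0.71  0.65  1.43  0.    1.08  0.13]
move [ 33.6 -25.7]
```

Request:
carry_out([
  [[1,-0.8,-1],-0.3,0.2],
  [[1.1,-0.9,-1.5],-0.3,0.2],
  [[1,-0.8,-2],-0.3,0.2],
  [[0.2,-0.1,-2],0,0.2],
  [[0,0,-2],0,0.2],
  [[0,0,-1.5],0,0.2],
  [[0,0,-1],0,0.2],
  [[0,0,0],0,0.2],
  [[0,0,0],0,0.2],
])

```text
time: 36.35
position: [0.5948, -0.3601, 0.0572]
tool_rot: [0.911, -0.413, -0.002, -0.001]
ft_force: [-0.4, 0.3, -0.1]
grip_width: 0.0702
```

Run:
```python
from h import *; from rig import robot,cams
state(robot);over((588.1,-357),robot.get_obs())
```

```text
t 36.35 tcp mm [ 594.8 -360.1   57.2] yaw -48.8 tz [-0.002  0.004 -1.   ] F [-0.4  0.3 -0.1] open 70.2 q [-0.71  0.84  1.36  0.    0.94  0.15]
move [-6.7  3.1]
```

Request:
carry_out([
  [[-0.3,0.1,-1.2],0,0.2],
  [[-0.3,0.2,-1.2],0,0.2],
  [[0,0,-0.8],0,0.2],
  [[0,0,-0.2],0,0.2],
  [[0,0,0],0,0.2],
])

```text
time: 36.85
position: [0.589, -0.3575, 0.0227]
tool_rot: [0.911, -0.413, -0.0, -0.001]
ft_force: [-0.4, -0.4, -0.7]
grip_width: 0.0698
```

Run:
```python
from h import *; from rig import robot,cams
state(robot);over((588.1,-357),robot.get_obs())
```

```text
t 36.85 tcp mm [ 589.  -357.5   22.7] yaw -48.8 tz [ 0.     0.001 -1.   ] F [-0.4 -0.4 -0.7] open 69.8 q [-0.71  0.89  1.39  0.    0.87  0.14]
move [-0.9  0.5]
```

Request:
carry_out([
  [[0,0,0],0,0.7],
  [[0,0,0],0,1],
  [[0,0,0],0,1],
  [[0,0,0],0,1],
  [[0,0,1],0,1],
  [[0,0,2.5],0,1],
  [[0,0,3.5],0,1],
  [[0,0,3],0,1],
  [[0,0,2],0,1],
  [[0,0,0],0,1],
])

```text
time: 37.85
position: [0.5893, -0.3576, 0.1508]
tool_rot: [0.911, -0.413, 0.001, -0.0]
ft_force: [-0.5, -0.4, 0.2]
grip_width: 0.0461
```

Request:
carry_out([
  [[0,1.5,0],4,1],
  [[-0.3,3,0],6,1],
  [[-0.6,4.2,0],7,1],
  [[-0.7,4.4,0],8,1],
  [[-0.7,4.4,0],8,1],
  [[-0.7,4.4,0],8,1],
  [[-0.7,4.4,0],8,1],
  [[-0.7,4.4,0],8,1],
  [[-0.6,4.2,0],7,1],
  [[-0.5,3.5,0],5,1],
])

```text
time: 38.85
position: [0.5279, 0.0331, 0.1469]
tool_rot: [0.981, 0.194, 0.002, -0.003]
ft_force: [0.8, -0.1, -0.7]
grip_width: 0.0457
```

Request:
carry_out([
  [[-0.3,2.5,0],4,1],
  [[0,1.5,0],2,1],
  [[0,0,0],0,1],
  [[0,0,0],0,1],
])

```text
time: 39.25
position: [0.5201, 0.0799, 0.1446]
tool_rot: [0.968, 0.251, -0.002, -0.004]
ft_force: [0.3, 0.1, -0.7]
grip_width: 0.0456
```

Run:
```python
from h import *; from rig import robot,cams
state(robot);goal(104,robot.get_obs())
```

```text
t 39.25 tcp mm [520.1  79.9 144.6] yaw 29.1 tz [-0.005  0.007 -1.   ] F [ 0.3  0.1 -0.7] open 45.6 q [-0.06  0.54  1.77  0.01  0.83 -0.58]
tip in strip frame x,y: [  3.  106.4] move xy [-1.5 -3.5]
```

Request:
carry_out([
  [[0,-0.1,-1.5],-0.2,1],
  [[-0.1,-0.1,-2],-0.2,1],
  [[-0.1,-0.1,-2],-0.2,1],
  [[0,0,-2],0,1],
  [[0,0,-1.5],0,1],
  [[0,0,-0.8],0,1],
  [[0,0,0],0,1],
  [[0,0,0],0,1],
])

```text
time: 40.05
position: [0.5213, 0.0675, 0.0429]
tool_rot: [0.971, 0.239, 0.0, -0.003]
ft_force: [0.2, 0.8, -1.2]
grip_width: 0.0457
```

Run:
```python
from h import *; from rig import robot,cams
state(robot);goal(104,robot.get_obs())
```

```text
t 40.05 tcp mm [521.3  67.5  42.9] yaw 27.6 tz [-0.001  0.005 -1.   ] F [ 0.2  0.8 -1.2] open 45.7 q [-0.09  0.72  1.82  0.01  0.59 -0.58]
tip in strip frame x,y: [-1.8 94.9] move xy [-2.7  8.9]
```

Request:
carry_out([
  [[-0.1,0.4,0],0.4,1],
  [[-0.1,0.4,-0.5],0.4,1],
  [[-0.1,0.1,-0.5],0,1],
  [[0,0,-0.4],0,1],
  [[0,0,0],0,1],
  [[0,0,0],0,1],
])

```text
time: 40.65
position: [0.5196, 0.0774, 0.0301]
tool_rot: [0.969, 0.246, 0.003, -0.002]
ft_force: [0.1, -0.5, 0.6]
grip_width: 0.0461
```

Run:
```python
from h import *; from rig import robot,cams
state(robot);goal(104,robot.get_obs())
```

```text
t 40.65 tcp mm [519.6  77.4  30.1] yaw 28.5 tz [ 0.004  0.005 -1.   ] F [ 0.1 -0.5  0.6] open 46.1 q [-0.07  0.75  1.83  0.01  0.56 -0.57]
tip in strip frame x,y: [  1.5 104.3] move xy [-1.1 -1. ]
```

Request:
carry_out([
  [[-0.1,0,-0.3],0,1],
  [[0,0,-0.2],0,1],
  [[0,0,0],0,0.35],
  [[0,0,0],0,0.25],
  [[0,0,0],0,0.25],
  [[0,0,1],0,0.2],
  [[0,0,2.5],0,0.2],
  [[0,0,4],0,0.2],
  [[0,0,4],0,0.2],
  [[0,0,2],0,0.2],
])

```text
time: 41.65
position: [0.5155, 0.0772, 0.1636]
tool_rot: [0.969, 0.246, -0.001, -0.003]
ft_force: [0.2, 0.6, 1.0]
grip_width: 0.0696
```

Request:
carry_out([
  [[0,-1.5,0.5],5,0.2],
  [[-0.3,-3,0],7,0.2],
  [[-0.4,-4,0],7,0.2],
  [[-0.4,-4,0],7,0.2],
  [[-0.4,-4,0],7,0.2],
  [[-0.4,-4,0],7,0.2],
  [[-0.4,-4,0],7,0.2],
  [[-0.3,-3,0],7,0.2],
  [[-0.2,-1.5,0],6,0.2],
  [[0,-0.5,0],5,0.2],
])

```text
time: 42.65
position: [0.4875, -0.2284, 0.1813]
tool_rot: [0.666, 0.746, 0.005, 0.001]
ft_force: [-0.2, 0.8, -0.2]
grip_width: 0.0698
```

Run:
```python
from h import *; from rig import robot,cams
state(robot);over((488.5,-236),robot.get_obs())
for n in("scene","side"):
    c=cams.camera(n)
    for nm,y0,L in(("row",-36,38),("back",31,76),("flap",104,50)):
        t,p=corners(c,y0,L)["y"]; g=np.abs(np.gradient(p[:,2])); print(n,nm,[(float(round(t[i],1)),int(g[i]*10)) for i in range(1,len(t)-1) if g[i]>3 and g[i]>=g[i-1] and g[i]>g[i+1]])
    if n=="scene": cv2.imwrite('pics/s3.png',cv2.resize(c['pixels'][150:290,190:370,::-1],None,fx=4,fy=4))
```

```text
t 42.65 tcp mm [ 487.5 -228.4  181.3] yaw 96.4 tz [ 0.008  0.006 -1.   ] F [-0.2  0.8 -0.2] open 69.8 q [-0.65  0.5   1.72  0.01  0.93 -2.34]
move [ 0.9 -7.7]
scene row [(-60.5, 103), (-18.5, 108), (-17.0, 102), (-10.0, 134)]
scene back [(-18.5, 108), (-17.0, 102), (-10.0, 134), (70.0, 114), (75.5, 148)]
scene flap [(70.0, 114), (75.5, 148), (131.5, 168)]
side row [(-63.5, 31), (-58.0, 82), (-19.0, 82), (-6.5, 80)]
side back [(-19.0, 82), (-6.5, 80), (71.0, 65), (77.5, 108)]
side flap [(71.0, 65), (77.5, 108), (130.0, 104), (131.0, 104)]
```

View pics/s3.png

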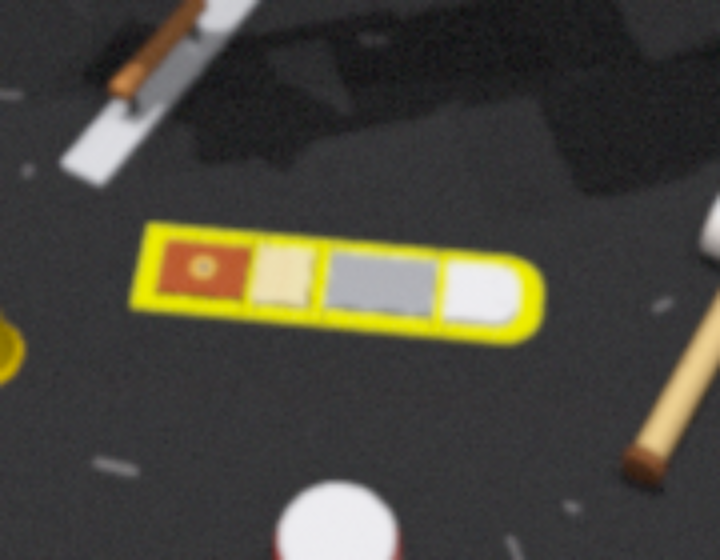

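The row looks right: four boards in line with even gaps, the flap's round corners at the rounded end, and edges of about -129/-65, -60/-18, -8/71 and 77/131. Now the bar handle.

Request:
carry_out([
  [[0,-0.2,-1.5],-0.7,0.2],
  [[0,-0.3,-2],-0.7,0.2],
  [[0,-0.2,-2],-0.6,0.2],
  [[0,0,-2],0,0.2],
  [[0,0,-1.5],0,0.2],
  [[0,0,-1],0,0.2],
  [[0,0,0],0,0.2],
  [[0,0,0],0,0.2],
])

```text
time: 43.55
position: [0.4882, -0.2294, 0.0817]
tool_rot: [0.685, 0.728, 0.006, 0.002]
ft_force: [0.6, 0.1, 0.8]
grip_width: 0.0698
```

Run:
```python
from h import *; from rig import robot,cams
state(robot);over((488.5,-235),robot.get_obs())
c=cams.camera("wrist"); cv2.imwrite("pics/w5.png",c["pixels"][:,:,::-1])
a=np.radians(4.3);d=np.array([np.cos(a),np.sin(a)])
for L,z in((110,.01),(-110,.01),(55,.042),(-55,.042)): p=(np.array([488.5,-235])+L*d)/1000; print(L,proj(c,[*p,z]))
```

```text
t 43.55 tcp mm [ 488.2 -229.4   81.7] yaw 93.5 tz [ 0.011  0.006 -1.   ] F [0.6 0.1 0.8] open 69.8 q [-0.65  0.66  1.78  0.02  0.69 -2.3 ]
move [ 0.1 -5.7]
110 [[271.44324756 355.07016755]]
-110 [[264.63543437  62.20855471]]
55 [[269.3389803  322.52836809]]
-55 [[265.27380402 157.91935985]]
```

View pics/w5.png

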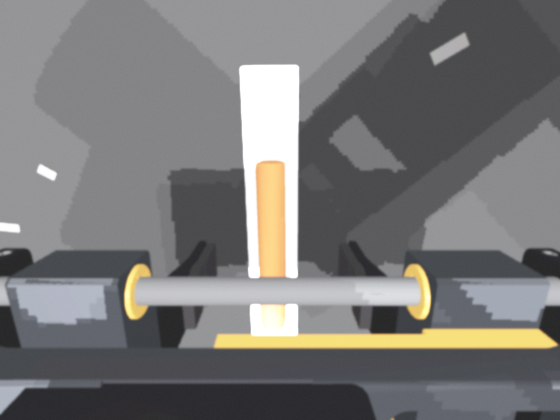

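The wrist view shows the bar's far end at (271,66) and the handle end at (270,162), so the bar centre is about (491,-231). Fingers straddle the handle. Descend and grip.

Request:
carry_out([
  [[0.1,-0.1,-1],0.3,0.2],
  [[0.1,-0.1,-1.2],0.3,0.2],
  [[0,0,-1],0,0.2],
  [[0,0,-0.4],0,0.2],
  [[0,0,0],0,0.2],
  [[0,0,0],0,0.2],
])

```text
time: 44.2
position: [0.4913, -0.2323, 0.0441]
tool_rot: [0.681, 0.732, 0.006, 0.004]
ft_force: [0.5, -0.1, -0.3]
grip_width: 0.0696
```

Run:
```python
from h import *; from rig import robot,cams
state(robot);over((491,-231),robot.get_obs())
```

```text
t 44.2 tcp mm [ 491.3 -232.3   44.1] yaw 94.1 tz [ 0.014  0.004 -1.   ] F [ 0.5 -0.1 -0.3] open 69.6 q [-0.65  0.73  1.79  0.02  0.62 -2.31]
move [-0.6  1.2]
```

Request:
carry_out([
  [[0,0,0],0,0.7],
  [[0,0,0],0,1],
  [[0,0,0],0,1],
  [[0,0,0],0,1],
  [[0,0,0],0,1],
  [[0,0,0],0,1],
  [[0,0,0.7],0,1],
  [[0,0,1],0,1],
  [[0,0,0],0,1],
], squeeze=50)

```text
time: 45.1
position: [0.4909, -0.2321, 0.0625]
tool_rot: [0.681, 0.732, 0.006, 0.003]
ft_force: [-0.3, -0.3, -6.5]
grip_width: 0.0168
```

Run:
```python
from h import *; from rig import robot,cams
state(robot); print(robot.get_obs()["moment"])
```

```text
t 45.1 tcp mm [ 490.9 -232.1   62.5] yaw 94.1 tz [ 0.013  0.004 -1.   ] F [-0.3 -0.3 -6.5] open 16.8 q [-0.65  0.7   1.78  0.02  0.66 -2.31]
[ 0.10161909 -0.08947827  0.0235273 ]
```

Request:
carry_out([
  [[0,0,1],0,1],
  [[0,0,2],0,1],
  [[0,0,2],0,1],
  [[0,0,1.5],0,1],
  [[0.3,0.8,0.3],-3,1],
  [[0.6,1.6,0],-6,1],
  [[0.8,2.3,0],-7,1],
  [[0.9,2.6,0],-7,1],
  [[0.9,2.6,0],-7,1],
  [[0.9,2.6,0],-7,1],
])

```text
time: 46.1
position: [0.5294, -0.1033, 0.1334]
tool_rot: [0.886, 0.463, 0.004, -0.0]
ft_force: [0.5, -0.1, -7.3]
grip_width: 0.0165
```

Request:
carry_out([
  [[0.9,2.6,0],-7,1],
  [[0.9,2.3,0],-7,1],
  [[0.7,2,0],-6,1],
  [[0.5,1.3,0],-4,1],
  [[0.2,0.6,0],-3,1],
  [[0,0,0],0,1],
  [[0,0,0],0,1],
])

```text
time: 46.8
position: [0.5568, -0.0053, 0.1326]
tool_rot: [0.972, 0.237, -0.0, -0.003]
ft_force: [-0.6, 0.3, -7.2]
grip_width: 0.0164
```

Run:
```python
from h import *; from rig import robot,cams
state(robot);goal(0,robot.get_obs())
```

```text
t 46.8 tcp mm [556.8  -5.3 132.6] yaw 27.4 tz [-0.002  0.006 -1.   ] F [-0.6  0.3 -7.2] open 16.4 q [-0.21  0.59  1.7   0.01  0.85 -0.7 ]
tip in strip frame x,y: [-5.2 14. ] move xy [11.2 -9.8]
```

Request:
carry_out([
  [[0.4,-0.3,-0.7],0.4,1],
  [[0.4,-0.4,-1],0.4,1],
  [[0.3,-0.2,-1.2],0.2,1],
  [[0,0,-1],0,1],
  [[0,0,-0.8],0,1],
  [[0,0,-0.4],0,1],
  [[0,0,0],0,1],
  [[0,0,0],0,1],
])

```text
time: 47.6
position: [0.5672, -0.0178, 0.075]
tool_rot: [0.969, 0.245, -0.002, -0.004]
ft_force: [0.9, -0.8, -6.7]
grip_width: 0.0165
```

Run:
```python
from h import *; from rig import robot,cams
state(robot);goal(0,robot.get_obs())
c=cams.camera("side"); cv2.imwrite("pics/d1.png",cv2.resize(c["pixels"][170:270,210:370,::-1],None,fx=5,fy=5))
```

```text
t 47.6 tcp mm [567.2 -17.8  75. ] yaw 28.4 tz [-0.006  0.006 -1.   ] F [ 0.9 -0.8 -6.7] open 16.5 q [-0.23  0.7   1.7   0.01  0.75 -0.73]
tip in strip frame x,y: [-2.1 -2. ] move xy [0.9 2.7]
```

View pics/d1.png

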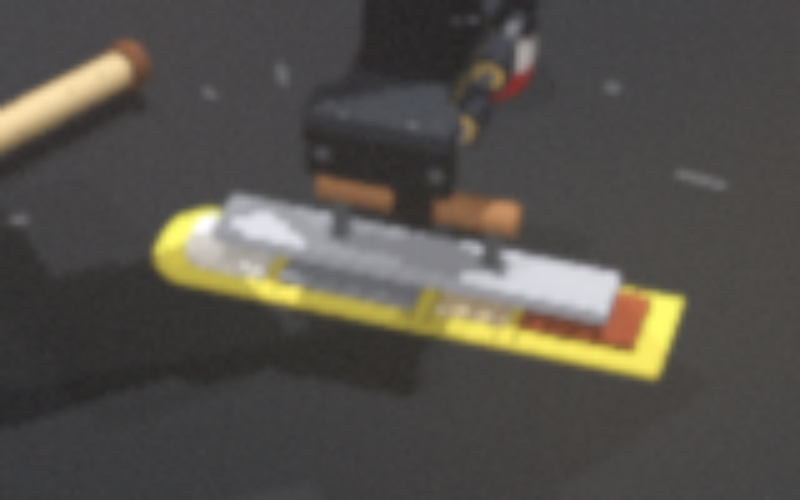

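The side view shows the bar level over the row and all four boards in place. Lowering.

Request:
carry_out([
  [[0.1,0.2,-0.4],0,1],
  [[0,0.1,-0.6],0,1],
  [[0,0,-0.5],0,1],
  [[0,0,-0.2],0,1],
  [[0,0,0],0,1],
  [[0,0,0],0,1],
])

```text
time: 48.25
position: [0.5698, -0.0145, 0.0663]
tool_rot: [0.969, 0.247, 0.0, -0.002]
ft_force: [-0.7, -0.9, -6.4]
grip_width: 0.0168
```

Run:
```python
from h import *; from rig import robot,cams
state(robot);goal(0,robot.get_obs())
```

```text
t 48.25 tcp mm [569.8 -14.5  66.3] yaw 28.6 tz [-0.     0.003 -1.   ] F [-0.7 -0.9 -6.4] open 16.8 q [-0.22  0.71  1.7   0.    0.73 -0.73]
tip in strip frame x,y: [ 1.8 -0.4] move xy [-1.8 -0.6]
```

Request:
carry_out([
  [[-0.1,0,-0.5],0,1],
  [[0,0,-0.4],0,1],
  [[0,0,-0.3],0,1],
  [[0,0,0],0,1],
])

```text
time: 48.65
position: [0.5706, -0.0142, 0.0659]
tool_rot: [0.969, 0.247, 0.003, -0.0]
ft_force: [-0.4, 0.0, -7.2]
grip_width: 0.017
```

Run:
```python
from h import *; from rig import robot,cams
state(robot);goal(0,robot.get_obs())
```

```text
t 48.65 tcp mm [570.6 -14.2  65.9] yaw 28.6 tz [ 0.006  0.002 -1.   ] F [-0.4  0.  -7.2] open 17.0 q [-0.22  0.71  1.71  0.01  0.72 -0.73]
tip in strip frame x,y: [ 2.8 -0.5] move xy [-2.8 -0.9]
```

Request:
carry_out([
  [[-0.1,0,-0.8],0,1],
  [[0,0,0],0,1],
  [[0,0,0],0,1],
])

```text
time: 48.95
position: [0.5726, -0.015, 0.0634]
tool_rot: [0.969, 0.247, 0.006, 0.002]
ft_force: [0.0, -0.6, -8.0]
grip_width: 0.0169
```

Run:
```python
from h import *; from rig import robot,cams
state(robot);goal(0,robot.get_obs())
```

```text
t 48.95 tcp mm [572.6 -15.   63.4] yaw 28.7 tz [ 0.013  0.    -1.   ] F [ 0.  -0.6 -8. ] open 16.9 q [-0.22  0.72  1.71  0.    0.7  -0.73]
tip in strip frame x,y: [ 4.3 -2.3] move xy [-4.8 -0. ]
```

Request:
carry_out([
  [[-0.4,0,-0.6],0,1],
  [[-0.3,0,-0.6],0,1],
  [[0,0,0],0,1],
  [[0,0,0],0,1],
])

```text
time: 49.35
position: [0.5734, -0.0152, 0.062]
tool_rot: [0.969, 0.247, 0.016, 0.005]
ft_force: [-0.4, 0.6, -6.0]
grip_width: 0.017
```

Run:
```python
from h import *; from rig import robot,cams
state(robot);goal(0,robot.get_obs())
```

```text
t 49.35 tcp mm [573.4 -15.2  62. ] yaw 28.6 tz [ 0.033 -0.002 -0.999] F [-0.4  0.6 -6. ] open 17.0 q [-0.22  0.72  1.72  0.01  0.67 -0.73]
tip in strip frame x,y: [ 5.2 -3.1] move xy [-6.1  0.2]
```

Joints 2 and 3 stall on small steps, so only the wrist moved. Going back up a little to come down in one continuous motion.

Request:
carry_out([
  [[-0.3,0,1.5],0,1],
  [[-0.3,0,2],0,1],
  [[0,0,1.5],0,1],
  [[0,0,0],0,1],
  [[0,0,0],0,1],
])

```text
time: 49.85
position: [0.5615, -0.0142, 0.1069]
tool_rot: [0.969, 0.247, 0.008, 0.001]
ft_force: [-0.5, -0.1, -6.1]
grip_width: 0.0169
```

Run:
```python
from h import *; from rig import robot,cams
state(robot);goal(0,robot.get_obs())
```

```text
t 49.85 tcp mm [561.5 -14.2 106.9] yaw 28.6 tz [ 0.017  0.002 -1.   ] F [-0.5 -0.1 -6.1] open 16.9 q [-0.23  0.64  1.72  0.01  0.77 -0.73]
tip in strip frame x,y: [-5.1  3.7] move xy [ 6.2 -0.8]
```

Request:
carry_out([
  [[0.1,0,-1.2],0,1],
  [[0.2,0,-1.5],0,1],
  [[0.1,0,-1.2],0,1],
  [[0,0,-1],0,1],
  [[0,0,0],0,1],
])

```text
time: 50.35
position: [0.5653, -0.0154, 0.0567]
tool_rot: [0.969, 0.247, 0.007, 0.002]
ft_force: [-0.1, 0.5, -8.3]
grip_width: 0.0165
```

Run:
```python
from h import *; from rig import robot,cams
state(robot);goal(0,robot.get_obs())
```

```text
t 50.35 tcp mm [565.3 -15.4  56.7] yaw 28.7 tz [ 0.015  0.    -1.   ] F [-0.1  0.5 -8.3] open 16.5 q [-0.23  0.72  1.73  0.01  0.67 -0.73]
tip in strip frame x,y: [-2.3  0.8] move xy [2.4 0.4]
```

Request:
carry_out([
  [[0,0,-0.8],0,1],
  [[0,0,0],0,1],
])

```text
time: 50.55
position: [0.5668, -0.0162, 0.0538]
tool_rot: [0.969, 0.248, 0.009, 0.003]
ft_force: [-0.0, 0.8, -7.0]
grip_width: 0.0165
```

Run:
```python
from h import *; from rig import robot,cams
state(robot);goal(0,robot.get_obs())
```

```text
t 50.55 tcp mm [566.8 -16.2  53.8] yaw 28.7 tz [ 0.019 -0.002 -1.   ] F [-0.   0.8 -7. ] open 16.5 q [-0.23  0.73  1.73  0.    0.67 -0.73]
tip in strip frame x,y: [-1.3 -0.7] move xy [0.8 1.3]
```

Request:
carry_out([
  [[0,0,-0.6],0,1],
  [[0,0,0],0,1],
])

```text
time: 50.75
position: [0.5682, -0.0166, 0.051]
tool_rot: [0.969, 0.248, 0.01, 0.004]
ft_force: [-0.3, -0.6, -6.7]
grip_width: 0.0167
```

Run:
```python
from h import *; from rig import robot,cams
state(robot);goal(0,robot.get_obs())
```

```text
t 50.75 tcp mm [568.2 -16.6  51. ] yaw 28.7 tz [ 0.022 -0.003 -1.   ] F [-0.3 -0.6 -6.7] open 16.7 q [-0.23  0.73  1.73  0.    0.66 -0.73]
tip in strip frame x,y: [-0.2 -1.7] move xy [-0.6  1.6]
```

Request:
carry_out([
  [[0,0,-0.5],0,1],
  [[0,0,0],0,1],
])

```text
time: 50.95
position: [0.5684, -0.0171, 0.0494]
tool_rot: [0.969, 0.248, 0.011, 0.005]
ft_force: [-0.8, 0.3, -6.9]
grip_width: 0.0163
```

Run:
```python
from h import *; from rig import robot,cams
state(robot);goal(0,robot.get_obs())
c=cams.camera("side"); cv2.imwrite("pics/d2.png",cv2.resize(c["pixels"][170:270,210:370,::-1],None,fx=5,fy=5))
```

```text
t 50.95 tcp mm [568.4 -17.1  49.4] yaw 28.8 tz [ 0.023 -0.004 -1.   ] F [-0.8  0.3 -6.9] open 16.3 q [-0.23  0.74  1.73  0.    0.65 -0.73]
tip in strip frame x,y: [-0.3 -2.3] move xy [-0.9  2.2]
```

View pics/d2.png

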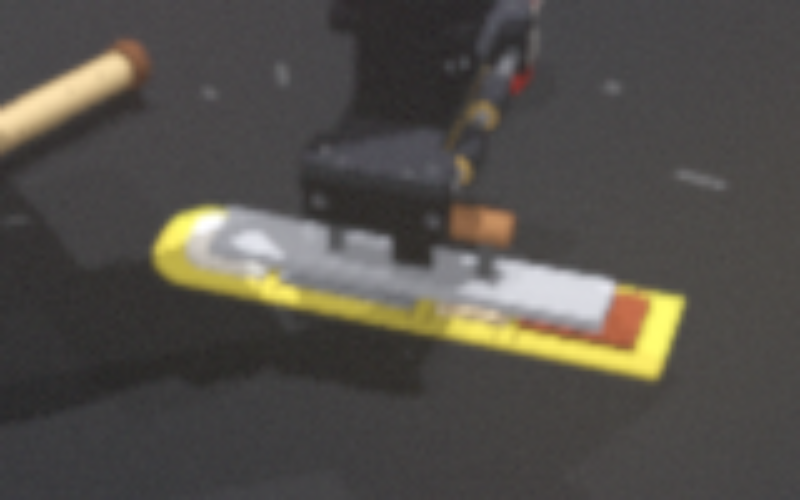

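The side view shows the bar level, centred and almost on the boards, with the boards unmoved. The force still shows the full weight, so a little lower.

Request:
carry_out([
  [[-0.1,0.1,-0.5],0,1],
  [[0,0,0],0,1],
])

```text
time: 51.2
position: [0.5689, -0.0172, 0.0479]
tool_rot: [0.968, 0.249, 0.012, 0.006]
ft_force: [0.2, 1.0, -7.3]
grip_width: 0.0158
```

Run:
```python
from h import *; from rig import robot,cams
state(robot);goal(0,robot.get_obs())
```

```text
t 51.2 tcp mm [568.9 -17.2  47.9] yaw 28.8 tz [ 0.027 -0.006 -1.   ] F [ 0.2  1.  -7.3] open 15.8 q [-0.23  0.74  1.73 -0.    0.64 -0.73]
tip in strip frame x,y: [ 0.2 -2.7] move xy [-1.5  2.3]
```

Run:
```python
from h import *; from rig import robot,cams
c=cams.camera("side"); im=c["pixels"][170:270,210:370,::-1]
tip=np.array([568.4,-17.2])
for zt in (.019,.022,.025):
    print(zt,[np.round((proj(c,[*((tip+x*XD+y*YD)/1000),zt])[0]-[210,170])*5,0).tolist() for x,y in((-18,-110),(18,-110),(18,110),(-18,110))])
for zt in(.051,.056,.061): print("handle end top",zt,[np.round((proj(c,[*((tip+y*YD)/1000),zt])[0]-[210,170])*5).tolist() for y in(-55,55)])
cv2.imwrite("pics/d3.png",cv2.resize(im,None,fx=5,fy=5,interpolation=cv2.INTER_CUBIC))
```

```text
0.019 [[608.0, 319.0], [622.0, 281.0], [236.0, 205.0], [214.0, 240.0]]
0.022 [[608.0, 314.0], [622.0, 276.0], [236.0, 201.0], [214.0, 236.0]]
0.025 [[609.0, 309.0], [623.0, 272.0], [236.0, 197.0], [214.0, 231.0]]
handle end top 0.051 [[518.0, 231.0], [320.0, 193.0]]
handle end top 0.056 [[519.0, 223.0], [321.0, 185.0]]
handle end top 0.061 [[519.0, 215.0], [321.0, 177.0]]
```

View pics/d3.png

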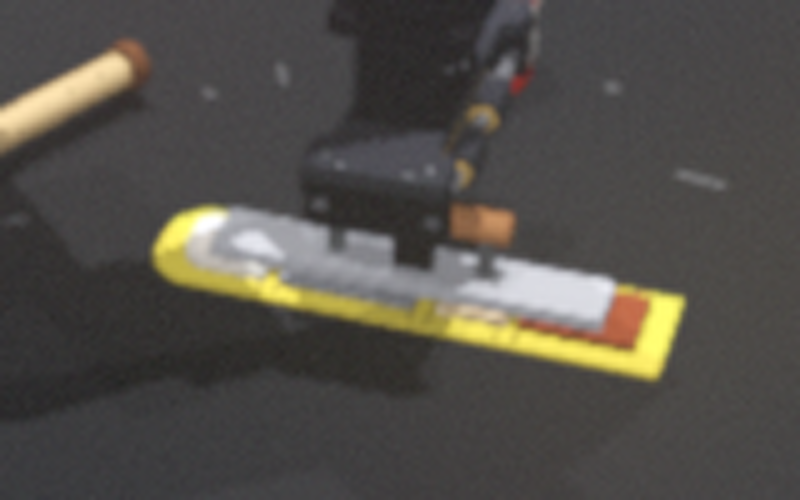

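The bar's end corner at (613,282) matches the height predicted for resting on the boards (281). Slackening the grip first, then opening.

Request:
carry_out([
  [[0,0,0],0,1],
  [[0,0,0],0,1],
  [[0,0,0],0,1],
], squeeze=4)

```text
time: 51.55
position: [0.5693, -0.0172, 0.0461]
tool_rot: [0.968, 0.249, 0.012, 0.006]
ft_force: [-0.9, -1.0, 3.9]
grip_width: 0.0165
```

Run:
```python
from h import *; from rig import robot,cams
state(robot);goal(0,robot.get_obs())
```

```text
t 51.55 tcp mm [569.3 -17.2  46.1] yaw 28.8 tz [ 0.026 -0.006 -1.   ] F [-0.9 -1.   3.9] open 16.5 q [-0.23  0.74  1.73 -0.    0.64 -0.73]
tip in strip frame x,y: [ 0.5 -2.9] move xy [-1.8  2.3]
```

The bar's weight is now on the boards. Opening and rising straight up.

Request:
carry_out([
  [[0,0,0],0,0.6],
  [[0,0,0],0,0.4],
  [[0,0,0],0,0.4],
  [[0,0,0],0,0.4],
  [[0,0,1.5],0,0.4],
  [[0,0,2.5],0,0.4],
  [[0,0,4],0,0.4],
  [[0,0,4],0,0.4],
  [[-1,0,4],0,0.4],
  [[-3,0,3],0,0.4],
])

```text
time: 52.55
position: [0.5292, -0.0168, 0.2411]
tool_rot: [0.968, 0.249, 0.011, 0.005]
ft_force: [-0.1, -0.1, 0.7]
grip_width: 0.0523
```

Request:
carry_out([
  [[-2,-3,3],0,0.4],
  [[-2,-4,2],0,0.4],
  [[0,-4,0],0,0.4],
  [[0,-3,0],0,0.4],
  [[0,0,0],0,0.4],
  [[0,0,0],0,0.4],
])

```text
time: 53.15
position: [0.4845, -0.1596, 0.3067]
tool_rot: [0.968, 0.25, 0.018, 0.012]
ft_force: [0.6, -0.2, -0.8]
grip_width: 0.0522
```

Run:
```python
from h import *; from rig import robot,cams
state(robot)
out=[]
for n,b in(("scene",(150,290,190,370)),("side",(170,270,210,370))):
    c=cams.camera(n); r0,r1,c0,c1=b; out.append(cv2.resize(c["pixels"][r0:r1,c0:c1,::-1],(560,300) if n=="side" else (560,300)))
    p=(O+25*YD+ 12*XD)/1000; s=proj(c,[*((O-90*YD)/1000),.019])[0]
    try:
        r=rect(blob(c,s,.019,35,80)[1]); d=r[:2]-O; print(n,r,np.round([d@XD,d@YD],1))
    except Exception as e: print(e)
    t,pf=corners(c,0,220,.019)["y"]; g=np.abs(np.gradient(pf[:,2])); print([(float(round(t[i],1)),int(g[i]*10)) for i in range(1,len(t)-1) if g[i]>3 and abs(t[i])>95 and g[i]>=g[i-1] and g[i]>g[i+1]])
cv2.imwrite("pics/end.png",np.vstack(out))
```

```text
t 53.15 tcp mm [ 484.5 -159.6  306.7] yaw 29.0 tz [ 0.041 -0.014 -0.999] F [ 0.6 -0.2 -0.8] open 52.2 q [-0.54  0.28  1.67  0.01  1.15 -1.05]
scene [567.2  -4.3  47.  235.8 116.1] [4.4 9.8]
[(-110.5, 122)]
side [554.  -12.8  52.4 231.8 118.5] [-11.3   8.6]
[(-109.0, 140)]
```

View pics/end.png

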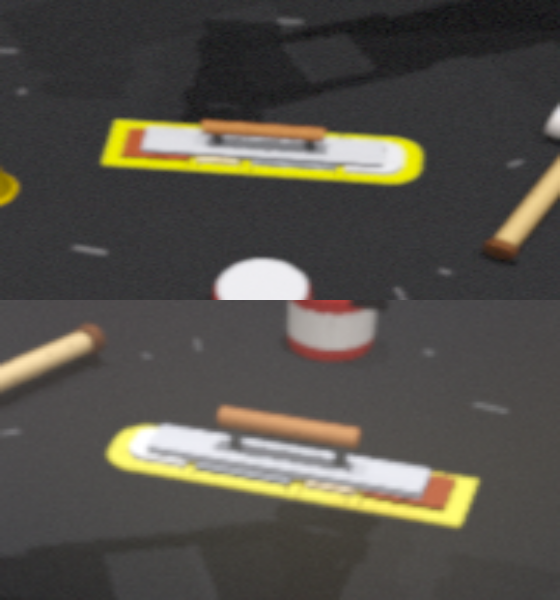

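The bar lies level along the row, with its near end at y ≈ -110 so it is centred within about 1 mm. All four boards show in place beneath it and the gripper is clear. Handing in.

```bash
python3 -c "
from rig import robot
print(robot.hand_in())"
```

```text
the job is handed in; nothing more can be done
None
```

I laid the four boards in order on the strip, set the steel weight on top along the row, backed the gripper clear and handed the job in at about 53 s. The hand-in gives no verdict.

**Boards, measured just before the weight went on:** they were centred at about y = -97 (front), -39 (base), +31.5 (back) and +104 mm (flap), and within about 4 mm of the middle across the strip where measured. The flap's rounded corners face the rounded end. The base sits about 3 mm towards the front board, so that gap is about 5 mm instead of 10. This is still inside the 2 to 18 mm allowed.

**Weight, checked after release:** it looks level and in line with the row, and its near end at about y = -110 mm puts it within about 1 mm of centre along the strip. Before I opened the gripper, the force reading changed from carrying about 7 N to +3.9 N, so its weight was already on the boards.

**Checks that failed or disagreed:**
- The last outline measurement of the weight gave a sideways offset of +4 mm in one camera and -11 mm in the other. I set it aside because its outline, about 50 mm wide for a 36 mm bar, had taken in the white flap. The edge measurement, the pictures and the arm's position all put the weight on the strip's middle.
- I did not re-measure the boards under the weight; they look unmoved in the last pictures.
- I did not re-measure the mallet, tin or cone. The arm did not work near them.

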